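# Tamp the popped-up fuse links level in their holder

## Task

The chunky fuse links in both lanes of the grey holder on the turntable have popped up in the middle like little roofs. Take the tamper from its sloping stand and press the links down with its sole, never with the gripper itself, until all four lie flat and level on the lane floors, then put the tamper back on the stand as it was, sole flat on the slope against its lip, and let go. Leave everything else where it lies.

Things in the scene. Friction and masses are not known exactly. Their poses are not given: they have to be found in the camera images.
- turntable: Round aluminium turntable, 260 mm across, top at z 30 mm, locked; on it a fixed grey two-lane fuse holder (outside x -98..100, y -55..55 mm) and a small red clamp knob at y -98, top z 56. Origin: centre of underside, on the work surface, z up. Lanes run along its x at y -26 and +26 mm; lane floor z 34 mm, walls and middle divider up to z 60 mm.
- lane0 (a point): Centre line of lane 0 (turntable y -26 mm), at turntable x -8, z 66 mm: where the lane's two links meet, at the height of their top faces once they lie flat. Axes are the turntable's, x along the lane. Lane 46 mm wide, inner face of its fixed -x end wall at x -92 mm.
- lane1 (a point): The same point for lane 1 (turntable y +26 mm).
- stop0 (a joint): Dark steel stop block at the +x end of lane 0, 12 mm thick; slides along the lane with about 5 N of friction and stays where it is left. 0 = as found (face at turntable x 65.5 mm), grows as it is pushed back towards +x, at most 0.0145 m. Two flat links need about 0.0105 m.
- stop1 (a joint): The same stop block for lane 1.
- link0: Loose fuse link, lane 0, -x (fixed wall) end: white ceramic block, rounded silver ends, 84 (x) by 44 (y) by 32 mm (z), 260 g, slippery. Origin at its centre. Starts with outer end on the floor, inner end up, tilted 26 deg, ridge top z 89 mm. A push of 10-25 N down on the ridge drives the stop back and both drop flat.
- link1: Loose fuse link, lane 0, +x (sliding stop) end: white ceramic block, rounded silver ends, 84 (x) by 44 (y) by 32 mm (z), 260 g, slippery. Origin at its centre. Starts with outer end on the floor, inner end up, tilted 26 deg, ridge top z 89 mm. Flat: centre at turntable z 50 mm, top z 66 mm.
- link2: Loose fuse link, lane 1, -x (fixed wall) end: white ceramic block, rounded silver ends, 84 (x) by 44 (y) by 32 mm (z), 260 g, slippery. Origin at its centre. Starts with outer end on the floor, inner end up, tilted 26 deg, ridge top z 89 mm. Flat: centre at turntable z 50 mm, top z 66 mm.
- link3: Loose fuse link, lane 1, +x (sliding stop) end: white ceramic block, rounded silver ends, 84 (x) by 44 (y) by 32 mm (z), 260 g, slippery. Origin at its centre. Starts with outer end on the floor, inner end up, tilted 26 deg, ridge top z 89 mm. Flat: centre at turntable z 50 mm, top z 66 mm.
- tamper_grip (a point): Grip point in the middle of the tamper's upper handle, 80 mm above its sole's underside. Tamper: aluminium sole 110 (x) by 44 (y) by 12 mm, with an upright square wooden handle on its middle, 30 by 30 mm, reaching 100 mm above the underside; about 320 g. z points up along the handle, x along the sole's length.
- tamper_sole (a point): Centre of the flat underside of the tamper's sole; same axes as the grip point.
- stand: Grey fixed tamper stand, 140 by 90 mm, with a face sloping 35 deg, low at its -x end, which points away from the robot. The sole lies flat on it, length up the slope, against a lip 10 mm high at the low end, so the handle leans 35 deg from vertical towards the stand's -x (away from the robot, within 26 deg). Origin: centre of underside, z up.
- stand_rest (a point): Point on the stand's sloping face where the centre of the sole's underside rests: stand frame (0, 0, 60) mm. Axes are the stand's (not tilted).
- spare0: Bystander: spare fuse, white round body with square silver caps, 80 mm long, 28 mm high, lying on the turntable beside the holder; origin centre of the underside.
- spare1: Bystander: same kind of spare fuse, lying on the mat; origin centre of the underside.
- stub: Bystander: white ribbed porcelain insulator stub, upright, 48 mm across, 66 mm high; origin centre of the underside.
- driver: Bystander: screwdriver lying at the right side.
- meter: Bystander: black hand-held meter, 150 by 75 by 40 mm, lying at the left side.
- canister: Bystander: upright can, 52 mm across, 120 mm high, at the right side.
- drum: Bystander: grey empty spool, upright, 64 mm across, 58 mm high, at the left side.
Not all that is in view belongs to the job. Leave any purple look-alike of the link3 alone.

How it is judged:
By the outcome, as a careful person would: the job done as asked, in the order asked, and still so for the second after the job is handed in, with the robot touching nothing.
It also fails if it takes over 58 s, if anything falls off the work surface, if the arm or the gripper's body presses on something with over 40 N, if the wrist force passes 120 N, or if a joint passes its speed limit or range.

## Robot

A 6-joint arm with a two-finger parallel gripper is mounted at the origin on the work surface. World frame = base frame: x ahead of the robot, y to its left, z up, the work surface at z = 0. Lengths are in mm, angles in degrees, forces in N, time in s.
With the tool pointing down it reaches from about 350 to 850 mm from the base axis. Payload 8.1 kg.
Tool frame: the origin (TCP) lies on the mounting face of the last link; the fingertips stand 173 mm ahead of it and the grasp point (between the pads) lies 155 mm ahead of it; z points along the fingers, y is the direction in which the jaws open and shut (so a half turn about z gives the same grasp; the last joint's range is limited). The gripper opens to 85 mm and grips with 20 to 120 N. Pads are 22 mm wide; open, the fingers measure 114 mm over their backs; the gripper's body (76 mm by 85 mm) begins 54 mm behind the grasp point. The pads swing forward as they close: fully open they stand 13 mm farther back than shut.
Start: joints at [-76.513, 7.471, 85.268, -0, 87.261, -4.893], TCP at [189.216, -569.389, 404.692] pointing down, gripper open.
Joint ranges: [-169.43, 169.43], [-51.17, 129.36], [1.28, 143.12], [-76.62, 256.62], [0, 156.53], [-152.29, 152.29]. Speed limits (degrees/s): [136.94, 136.94, 159.86, 180, 180, 180].

## Interface

Orientations are given as [roll, pitch, yaw] about the fixed x, y, z axes, in that order (R = Rz(yaw) Ry(pitch) Rx(roll)).
In Python, from bench import * gives the robot as it stands.
- The arm moves only by the shell command python3 -m jog 'ROWS' [FORCE]. ROWS is JSON, a list of rows, each an object of numbers: "tx", "ty", "tz": the shift along the tool's x, y, z as a fraction of full scale; "ax", "ay", "az": the turn, a rotation vector about the tool's x, y, z as a fraction of full scale; "hand": the opening, from 0 (shut) to 1 (fully open). A call has 1 to 5 rows; each row is the pose to reach, as a shift and turn from the pose commanded when the call began, along the tool's axes at that moment; what a row does not reach only later rows make up. Full scale, the value 1, is 150 mm for a shift and 45 degrees for a turn. A row lasts 1/12 s, in which the tool goes at most 41.7 mm and 7.16 degrees, less where a joint would pass 70% of its speed; a pose out of reach is approached as far as the arm can. A call with a number of a shift or a turn outside -1 to 1 is refused whole. A call with a gripper value outside its range is refused whole. The fingers move at their own pace and stop on an object; FORCE is the grip in N (left out, the last holds). Time passes only in rows, so rows that repeat a pose let the fingers close. It gives the time, the measured TCP pose, the force and the opening at its end, in the units of the state.
- sense(): the state, without advancing time (a new reading comes with each control period).
- snapshot(name): name is "side" or "top"; returns a dict with "pixels" (400x640x3 uint8, red, green, blue), "z_map" (400x640 float32, mm along the optical axis (not along the pixel's ray), 0 where there is no reading), "intrinsics" (3x3 intrinsics, pixels), "D" ([k1, k2, p1, p2, k3] as OpenCV has them; the pictures are not rectified), "R" (3x3) and "t" (3): a world point X has camera coordinates R X + t. Camera axes: x right, y down, z forward; pixel columns grow to the right and rows downward; lengths in mm; the calibration is good to about 2 mm. A picture is of the moment at which its call begins.
- hand_in(): hands the job in, once; it reports no verdict.
The state is a dict: "time": time; "joint_pos": joint angles; "qd": joint speeds; "joint_efforts": joint torques, N m; "tool_pos": TCP position; "tcp_rot": TCP orientation; "ft_force": force on the tool from outside, world axes, zero at the start; "wrist_torque": the same for the moment, N m; "finger_gap": finger opening in mm.
Only numpy, scipy, OpenCV 4.12 (cv2) and the standard library are available. Lean on these libraries where they do the work, as an engineer would, in place of code of your own. Each camera call takes 0.05 s, during which the arm holds its last target.

## Working session

There is one attempt and no reset: what is moved stays moved. The work goes in short steps, Python scripts to look and compute and a shell command to move; the robot and the scene stay as the last step left them, time stands still between calls to the robot, and variables do not carry over. Pictures are saved under pics/ and viewed, and the job is handed in when it is done.

```bash
ls; mkdir -p pics
python3 - <<'E'
from bench import *
import cv2,numpy as np
print(sense())
for n in("side","top"):
    s=snapshot(n);cv2.imwrite(f"pics/{n}0.png",s["pixels"][:,:,::-1]);np.savez(f"{n}0.npz",**s)
    print(n,s["intrinsics"],s["D"],s["R"],s["t"])
E
```

```text
pics
{'time': 0.0, 'joint_pos': array([-7.65139831e+01,  7.51410665e+00,  8.53288849e+01, -8.96245628e-04,
        8.72613675e+01, -4.89364740e+00]), 'qd': array([ 0.03113237, -0.08139698,  0.03259086,  0.02021438, -0.01318904,
        0.0371213 ]), 'joint_efforts': array([-6.93983820e-04, -5.69394743e+01, -5.00555634e+01, -4.45012176e-05,
        1.47781981e-02, -1.42669620e-06]), 'tool_pos': array([ 189.14634082, -569.16548992,  403.65836053]), 'tcp_rot': array([-1.79895945e+02, -8.01061984e-03,  1.83797007e+01]), 'ft_force': array([-0.67303247, -0.18303647, -0.12413862]), 'wrist_torque': array([-0.00438159,  0.033253  , -0.02047496]), 'finger_gap': 85.38569557268544}
side [[387.9124538    0.         316.4869552 ]
 [  0.         387.9124538  201.79104476]
 [  0.           0.           1.        ]] [0.00027263 0.         0.         0.         0.        ] [[-0.96226196 -0.27204199  0.00671388]
 [-0.15651876  0.53311577 -0.83143819]
 [ 0.22260682 -0.80111219 -0.5555767 ]] [ 431.79968704  144.54130303 1034.44411969]
top [[449.9389187    0.         313.9663247 ]
 [  0.         449.9389187  197.91283379]
 [  0.           0.           1.        ]] [-0.07343788  0.          0.          0.          0.        ] [[ 9.21987262e-03 -9.99955069e-01  2.20325174e-03]
 [-9.83048857e-01 -9.46742423e-03 -1.83099189e-01]
 [ 1.83111821e-01 -4.77752909e-04 -9.83091976e-01]] [   2.5977885   473.50503295 1318.60464099]
```

View pics/side0.png

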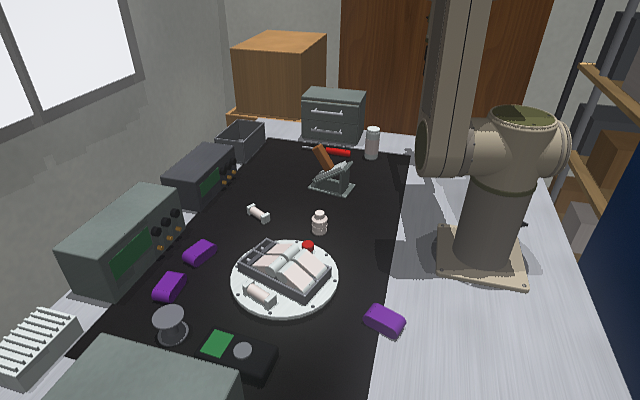

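View pics/top0.png

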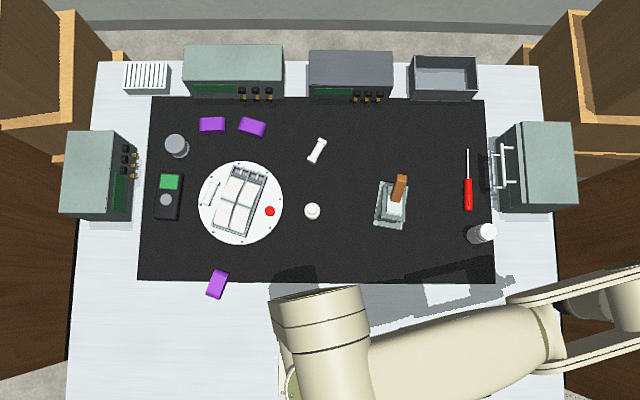

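The side view shows the tamper (322,158) on its stand (333,178), and the turntable around (285,278). The top view shows the turntable at (240,203), red knob (270,211), stand (391,203) and handle (399,187). Next I'll crop closer and measure.

```bash
cat > h.py <<'E'
import numpy as np,cv2
def load(f): return dict(np.load(f))
def cloud(s):
    h,w=s["z_map"].shape
    u,v=np.meshgrid(np.arange(w),np.arange(h))
    p=cv2.undistortPoints(np.stack([u,v],-1).reshape(-1,1,2).astype(float),s["intrinsics"],s["D"]).reshape(h,w,2)
    z=s["z_map"][...,None].astype(float)
    C=np.concatenate([p*z,z],-1)
    return (C-s["t"])@s["R"]
def proj(s,X):
    rv=cv2.Rodrigues(s["R"])[0]
    return cv2.projectPoints(np.asarray(X,float).reshape(-1,1,3),rv,s["t"],s["intrinsics"],s["D"])[0].reshape(-1,2)
def T(p,rpy):
    from scipy.spatial.transform import Rotation as Ro
    M=np.eye(4);M[:3,:3]=Ro.from_euler('xyz',rpy,degrees=True).as_matrix();M[:3,3]=p;return M
E
python3 - <<'E'
from h import *
t=load("top0.npz");s=load("side0.npz")
def crop(i,u0,v0,w,h,k,f): cv2.imwrite(f,cv2.resize(i["pixels"][v0:v0+h,u0:u0+w,::-1],None,fx=k,fy=k,interpolation=cv2.INTER_NEAREST))
a=cv2.resize(t["pixels"][150:250,190:290,::-1],None,fx=4,fy=4,interpolation=0)
b=cv2.resize(t["pixels"][150:250,350:450,::-1],None,fx=4,fy=4,interpolation=0)
cv2.imwrite("pics/c1.png",np.hstack([a,b]))
a=cv2.resize(s["pixels"][230:330,220:350,::-1],None,fx=3,fy=3,interpolation=0)
b=cv2.resize(s["pixels"][120:220,280:410,::-1],None,fx=3,fy=3,interpolation=0)
cv2.imwrite("pics/c2.png",np.hstack([a,b]))
for n,i in(("top",t),("side",s)):
    W=cloud(i);hsv=cv2.cvtColor(i["pixels"],cv2.COLOR_RGB2HSV).astype(int)
    H,S,V=hsv[...,0],hsv[...,1],hsv[...,2]
    ok=i["z_map"]>0
    inb=ok&(W[...,0]>300)&(W[...,0]<800)&(abs(W[...,1])<500)&(W[...,2]<250)
    # knob
    red=inb&((H<6)|(H>174))&(S>150)&(W[...,1]>0)
    p=W[red];print(n,"knob",red.sum(),p.mean(0),p[:,2].max(), p[p[:,2]>p[:,2].max()-4].mean(0))
    br=inb&(H>5)&(H<20)&(S>90)&(W[...,2]>20)
    p=W[br];print("brown",br.sum(),p.mean(0),p.min(0),p.max(0))
    c=np.linalg.svd(p-p.mean(0),full_matrices=0);print(c[1],c[2])
    # turntable top
    tt=inb&(abs(W[...,2]-30)<4)&(S<40)&(V>150)&(W[...,1]>0)
    m=cv2.morphologyEx(tt.astype(np.uint8),cv2.MORPH_OPEN,np.ones((2,2)))
    cs=cv2.findContours(m,cv2.RETR_EXTERNAL,cv2.CHAIN_APPROX_NONE)[0]
    cc=max(cs,key=cv2.contourArea)[:,0];P=W[cc[:,1],cc[:,0]]
    (cx,cy),r=cv2.minEnclosingCircle(P[:,:2].astype(np.float32));print("disc",cx,cy,r,P[:,2].mean())
    A=np.c_[2*P[:,:2],np.ones(len(P))];q=np.linalg.lstsq(A,(P[:,:2]**2).sum(1),rcond=None)[0];print(q[:2],np.sqrt(q[2]+q[0]**2+q[1]**2))
E
```

```text
top knob 76 [431.07300919 139.86565649  55.13052087] 65.04385591601783 [433.55606233 145.34853177  62.71811561]
brown 325 [ 516.32718468 -218.68142473  115.89907962] [ 458.73195759 -254.45524542   22.62244452] [799.94975505 234.50828158 152.15397906]
[1902.17676722  723.85638878  404.92651462] [[-0.76481465 -0.61502458  0.19184189]
 [ 0.63558195 -0.76897916  0.06860495]
 [ 0.10532869  0.17440132  0.97902505]]
disc 376.8096008300781 171.05638122558594 67.06527709960938 27.01914763725023
[381.07200126 171.66429629] 42.741280538466526
side knob 87 [432.09293844 144.10297735  55.26035588] 58.799566789030884 [432.37223632 142.98099389  56.45914292]
brown 342 [ 524.6242371  -195.56956218  102.72389435] [ 459.51270602 -251.15097703   20.139356  ] [799.89651837 238.35418153 149.04998811]
[2569.85800028  756.26872546  417.07252624] [[ 0.65019036  0.74150656 -0.16559143]
 [ 0.74089609 -0.66707457 -0.07800322]
 [-0.16830173 -0.0719691  -0.98310476]]
disc 455.43670654296875 232.18429565429688 135.16954040527344 30.45008482975774
[455.43927481 236.77197365] 111.34034431646165
```

View pics/c1.png

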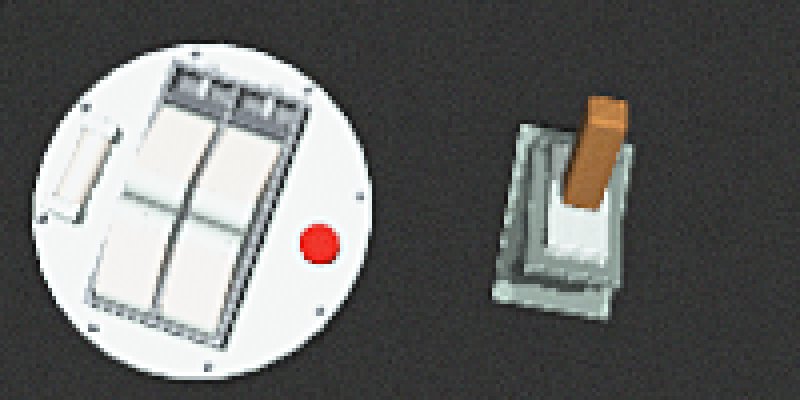

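View pics/c2.png

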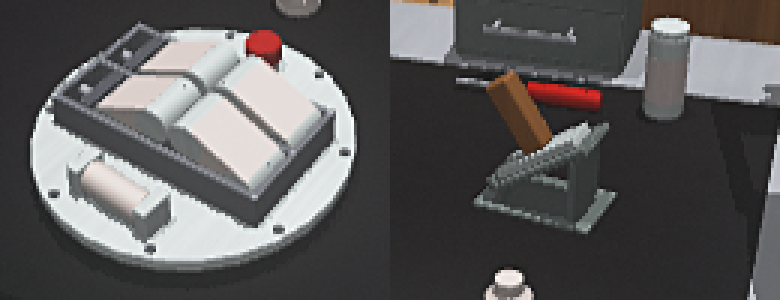

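```bash
cat >> h.py <<'E'
def cast(s,uv,z):
    p=cv2.undistortPoints(np.asarray(uv,float).reshape(-1,1,2),s["intrinsics"],s["D"]).reshape(-1,2)
    d=np.c_[p,np.ones(len(p))]@s["R"]; o=-s["t"]@s["R"]
    return o+d*((z-o[2])/d[:,2])[:,None]
def tri(s1,uv1,s2,uv2):
    o1=-s1["t"]@s1["R"];o2=-s2["t"]@s2["R"]
    d1=cast(s1,uv1,0)-o1;d2=cast(s2,uv2,0)-o2
    out=[]
    for a,b in zip(d1,d2):
        k=np.linalg.lstsq(np.c_[a,-b],o2-o1,rcond=None)[0]
        A=o1+k[0]*a;B=o2+k[1]*b;out.append(np.r_[(A+B)/2,np.linalg.norm(A-B)])
    return np.array(out)
E
python3 - <<'E'
from h import *
t=load("top0.npz");s=load("side0.npz")
kn=[]
for n,i,seed in(("top",t,(200,150+0)),("side",s,0)):
    hsv=cv2.cvtColor(i["pixels"],cv2.COLOR_RGB2HSV).astype(int);H,S,V=hsv[...,0],hsv[...,1],hsv[...,2]
    m=(V>75).astype(np.uint8)
    u0,v0,u1,v1={"top":(190,150,290,250),"side":(222,225,348,330)}[n]
    mm=np.zeros_like(m);mm[v0:v1,u0:u1]=m[v0:v1,u0:u1]
    cs=cv2.findContours(mm,cv2.RETR_EXTERNAL,cv2.CHAIN_APPROX_NONE)[0]
    cc=max(cs,key=cv2.contourArea)[:,0]
    P=cast(i,cc,30)
    A=np.c_[2*P[:,:2],np.ones(len(P))];q=np.linalg.lstsq(A,(P[:,:2]**2).sum(1),rcond=None)[0]
    r=np.sqrt(q[2]+q[0]**2+q[1]**2)
    for _ in range(5):
        d=np.hypot(*(P[:,:2]-q[:2]).T)-r;k=abs(d)<5
        Q=P[k];A=np.c_[2*Q[:,:2],np.ones(len(Q))];q=np.linalg.lstsq(A,(Q[:,:2]**2).sum(1),rcond=None)[0];r=np.sqrt(q[2]+q[0]**2+q[1]**2)
    print(n,"disc",q[:2],r,k.mean())
    red=((H<6)|(H>174))&(S>120)&(V>80);M=np.zeros_like(m,bool);M[v0:v1,u0:u1]=red[v0:v1,u0:u1]
    vv,uu=np.nonzero(M);c=cast(i,[[uu.mean(),vv.mean()]],{"top":55,"side":50}[n])[0];print("knob",c,uu.mean(),vv.mean())
    d=c[:2]-q[:2];print(np.hypot(*d),"yaw",np.degrees(np.arctan2(d[1],d[0]))+90)
E
```

```text
top disc [461.82464719 233.17437331] 129.74743037007354 1.0
knob [431.33843529 139.66998658  55.        ] 269.46835443037975 210.65822784810126
98.34876438148565 yaw -18.058063141656163
side disc [461.37349384 238.34632118] 130.72817076541128 0.9014598540145985
knob [433.27625051 138.34258435  50.        ] 307.7204301075269 244.36559139784947
103.87589933865566 yaw -15.693341598591203
```

Run:
```python
from h import *
t=load("top0.npz");s=load("side0.npz")
for n,i,(u0,v0,u1,v1) in(("top",t,(355,160,425,245)),("side",s,(300,135,365,205))):
    im=i["pixels"];hsv=cv2.cvtColor(im,cv2.COLOR_RGB2HSV).astype(int);H,S,V=hsv[...,0],hsv[...,1],hsv[...,2]
    M=np.zeros(H.shape,np.uint8);M[v0:v1,u0:u1]=((H>5)&(H<20)&(S>90)&(V>60))[v0:v1,u0:u1]
    cs=cv2.findContours(M,cv2.RETR_EXTERNAL,cv2.CHAIN_APPROX_NONE)[0];c=max(cs,key=cv2.contourArea)
    print(n,"handle",cv2.contourArea(c),cv2.boxPoints(cv2.minAreaRect(c)).round(1).tolist())
    print(cv2.approxPolyDP(c,2,True)[:,0].tolist())
    M[:]=0;M[v0:v1,u0:u1]=(V>75)[v0:v1,u0:u1]&~((H>5)&(H<20)&(S>90))[v0:v1,u0:u1]
    cs=cv2.findContours(M,cv2.RETR_EXTERNAL,cv2.CHAIN_APPROX_NONE)[0];c=max(cs,key=cv2.contourArea)
    print("stand",cv2.approxPolyDP(cv2.convexHull(c),2,True)[:,0].tolist())
a=cv2.resize(t["pixels"][165:235,365:425,::-1],None,fx=8,fy=8,interpolation=cv2.INTER_CUBIC)
cv2.imwrite("pics/d1.png",a)
a=cv2.resize(s["pixels"][135:205,295:375,::-1],None,fx=8,fy=8,interpolation=cv2.INTER_CUBIC)
cv2.imwrite("pics/d2.png",a)
```

```text
top handle 260.5 [[389.29998779296875, 199.6999969482422], [396.79998779296875, 172.5], [408.0, 175.60000610351562], [400.6000061035156, 202.8000030517578]]
[[406, 175], [397, 174], [391, 200], [399, 201], [406, 183]]
stand [[380, 181], [408, 186], [405, 221], [401, 230], [373, 224]]
side handle 272.5 [[310.8999938964844, 148.10000610351562], [320.6000061035156, 142.3000030517578], [334.70001220703125, 165.8000030517578], [325.0, 171.60000610351562]]
[[319, 144], [312, 150], [325, 171], [333, 164]]
stand [[352, 161], [338, 183], [315, 182], [312, 179], [322, 170], [345, 160]]
```

View pics/d1.png

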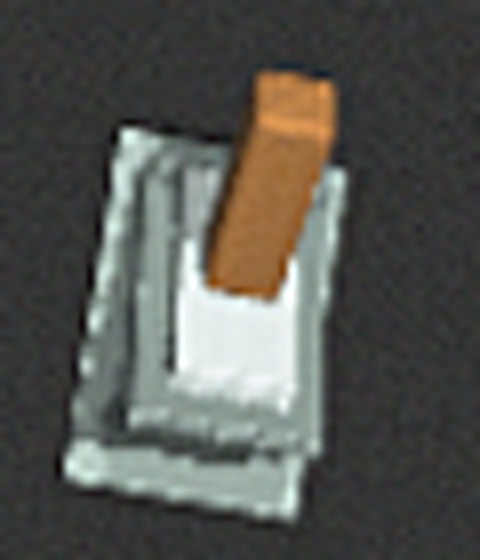

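View pics/d2.png

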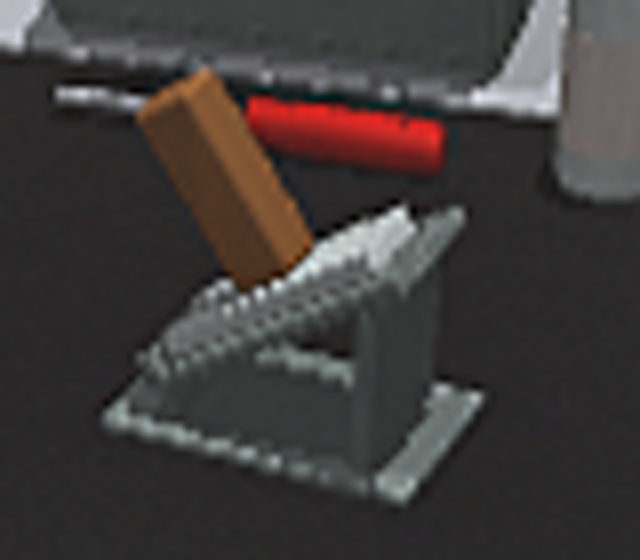

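Run:
```python
from h import *
t=load("top0.npz");s=load("side0.npz")
for z in(0,8):
    P=cast(t,[[373.5,224.4],[401.9,230],[408.1,186.5],[380.3,181.3]],z)[:,:2]
    e=np.diff(np.r_[P,P[:1]],axis=0);print(z,P.mean(0),np.hypot(*e.T),np.degrees(np.arctan2(e[:,1],e[:,0])))
    P=cast(s,[[308.1,186.9],[345.6,197.5],[355,185]],z)[:,:2];e=np.diff(P,axis=0);print("side",P,np.hypot(*e.T),np.degrees(np.arctan2(e[:,1],e[:,0])), (P[0]+P[2])/2)
# handle points: top face far edge corners by triangulation; d1/d2
tp=np.array([[257,75],[338,85],[330,138],[258,120]])/8+[365,165]-.5*0
# side: top face corners: (140,118) left-near,(205,68) far?,(186,  ) 
sp=np.array([[140,118],[205,72]])/8+[295,135]
print(tp,sp)
for a in tp:
  for b in sp: print(a,b,tri(t,[a],s,[b]).round(1))
```

```text
0 [ 460.26254729 -233.88571398] [ 89.59036893 139.85985119  89.14386269 139.02955064] [-100.77555822   -9.57212043   79.7525828   170.24946089]
side [[ 537.35871562 -208.48740209]
 [ 400.69182607 -179.78898393]
 [ 386.33982571 -265.97216826]] [139.64754887  87.37002447] [168.14087483 -99.45464805] [ 461.84927067 -237.22978517]
8 [ 458.89589728 -232.48819657] [ 89.07213194 139.05082954  88.62820853 138.22533187] [-100.77555822   -9.57212043   79.7525828   170.24946089]
side [[ 533.54935831 -196.02939785]
 [ 398.46245299 -167.66275756]
 [ 384.27637384 -252.84959176]] [138.0331057   86.35995347] [168.14087483 -99.45464805] [ 458.91286607 -224.43949481]
[[397.125 174.375]
 [407.25  175.625]
 [406.25  182.25 ]
 [397.25  180.   ]] [[312.5   149.75 ]
 [320.625 144.   ]]
[397.125 174.375] [312.5  149.75] [[ 5.283e+02 -2.308e+02  1.304e+02  1.000e-01]]
[397.125 174.375] [320.625 144.   ] [[ 510.9 -226.8  157.9   21.2]]
[407.25  175.625] [312.5  149.75] [[ 533.4 -262.9  113.6    8.7]]
[407.25  175.625] [320.625 144.   ] [[ 515.4 -258.3  142.    13.4]]
[406.25 182.25] [312.5  149.75] [[ 522.3 -257.5  115.7   27.1]]
[406.25 182.25] [320.625 144.   ] [[ 504.9 -253.4  143.3    4.7]]
[397.25 180.  ] [312.5  149.75] [[ 519.9 -229.6  130.3   16.1]]
[397.25 180.  ] [320.625 144.   ] [[ 502.8 -226.   157.2    5.5]]
```

```bash
cat >> h.py <<'E'
TT=T([461.8,233.2,0],[0,0,-18.0]); ST=T([460.3,-234,0],[0,0,170.0])
def rest():  # tamper sole frame on stand: z along handle, x along the sole, up slope = stand +x
    return ST@T([0,0,60],[0,0,0])@T([0,0,0],[0,-35,0])
def box(M,lo,hi):
    c=np.array([[x,y,z,1] for x in(lo[0],hi[0]) for y in(lo[1],hi[1]) for z in(lo[2],hi[2])],float)
    return (c@M.T)[:,:3]
ED=[(a,a^b) for a in range(8) for b in(1,2,4) if a<a^b]
def draw(img,s,off,k,P,col):
    uv=(proj(s,P)-off+.5)*k
    for a,b in ED: cv2.line(img,tuple(int(x) for x in uv[a]),tuple(int(x) for x in uv[b]),col,1)
E
python3 - <<'E'
from h import *
t=load("top0.npz");s=load("side0.npz");out=[]
for i,wins in((t,((365,160,60),(205,165,70))),(s,((295,135,70),(230,230,105)))):
    r=[]
    for (u,v,w) in wins:
        k=400/w
        a=cv2.resize(i["pixels"][v:v+w,u:u+w,::-1],(400,400),interpolation=cv2.INTER_NEAREST);o=np.array([u,v])
        R=rest()
        draw(a,i,o,k,box(ST,(-70,-45,0),(70,45,0)),(0,255,255))
        draw(a,i,o,k,box(R,(-55,-22,0),(55,22,12)),(255,0,255))
        draw(a,i,o,k,box(R,(-15,-15,12),(15,15,100)),(0,255,0))
        draw(a,i,o,k,box(TT,(-98,-55,60),(100,55,60)),(0,0,255))
        draw(a,i,o,k,box(TT,(-92,-1,60),(65.5,1,60)),(0,0,255))
        r.append(a)
    out=r; cv2.imwrite(f"pics/ov_{'top' if i is t else 'side'}.png",np.hstack(r))
E
```

```text
(no output)
```

View pics/ov_top.png

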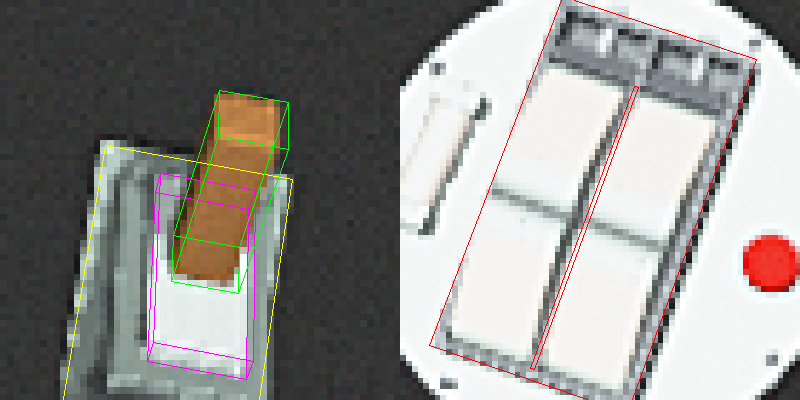

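View pics/ov_side.png

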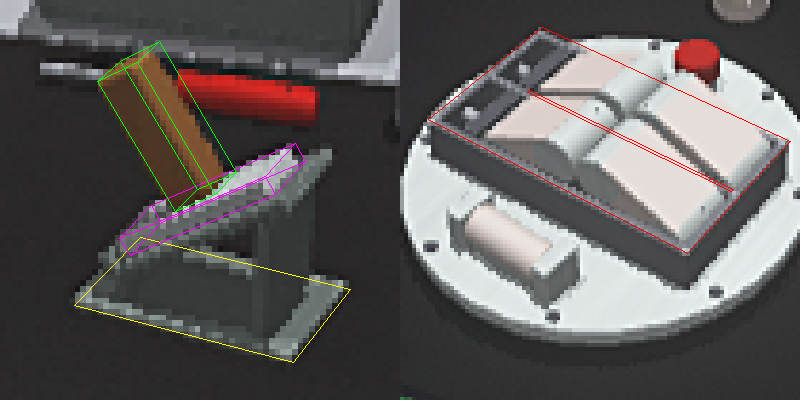

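```bash
sed -i 's/ST=T(\[460.3,-234,0\]/ST=T([460.3,-233,0]/' h.py
cat >> h.py <<'E'
from scipy.spatial.transform import Rotation as Ro
def tool_from_tamper(M,up=80):   # M sole frame -> TCP pose
    return M@T([0,0,up+155],[0,180,0])
def cur():
    from bench import sense
    s=sense();return T(s["tool_pos"],s["tcp_rot"]),s
def delta(G):
    C,s=cur();D=np.linalg.inv(C)@G
    sh=D[:3,3]/150;rv=Ro.from_matrix(D[:3,:3]).as_rotvec(degrees=True)/45
    print("t=%.2f"%s["time"],"pos",s["tool_pos"].round(1),s["tcp_rot"].round(1),"F",s["ft_force"].round(1),"gap %.1f"%s["finger_gap"],"j",s["joint_pos"].round(0))
    print("goal",G[:3,3].round(1),"shift",sh.round(3),"turn",rv.round(3))
    return sh,rv
E
python3 - <<'E'
from h import *
G=tool_from_tamper(rest());P=G@T([0,0,-100],[0,0,0])
delta(P);delta(G)
t=load("top0.npz")
for n,uv in(("can",(482,233)),("stub",(312,211))): print(n,cast(t,[uv],100))
E
```

```text
t=0.10 pos [ 189.2 -569.2  403.7] [-179.9   -0.    18.4] F [ 0.8 -0.2 -0.3] gap 85.4 j [-77.   8.  85.  -0.  87.  -5.]
goal [ 649.5 -266.4  334.4] shift [ 3.549 -0.947  0.464] turn [ 0.19  -0.761  0.611]
t=0.10 pos [ 189.2 -569.2  403.7] [-179.9   -0.    18.4] F [ 0.8 -0.2 -0.3] gap 85.4 j [-77.   8.  85.  -0.  87.  -5.]
goal [ 593.  -256.4  252.5] shift [ 3.212 -1.128  1.011] turn [ 0.19  -0.761  0.611]
can [[ 364.424087   -479.89114325  100.        ]]
stub [[424.51629074  12.40564456 100.        ]]
```

```bash
python3 -m jog '[{"tx":0.27,"ty":-0.08,"ax":0.03,"ay":-0.13,"az":0.1},{"tx":0.54,"ty":-0.16,"ax":0.06,"ay":-0.26,"az":0.2},{"tx":0.8,"ty":-0.22,"ax":0.1,"ay":-0.38,"az":0.3},{"tx":1,"ty":-0.27,"ax":0.12,"ay":-0.5,"az":0.4},{"tx":1,"ty":-0.27,"ax":0.12,"ay":-0.5,"az":0.4}]' 80
python3 -c "
from h import *
G=tool_from_tamper(rest());P=G@T([0,0,-100],[0,0,0])
delta(P)"
```

```text
t=0.10 pos [ 189.2 -569.2  403.7] [-179.9   -0.    18.4] F [ 0.8 -0.2 -0.3] gap 85.4 j [-77.   8.  85.  -0.  87.  -5.]
goal [ 649.5 -266.4  334.4] shift [ 3.549 -0.947  0.464] turn [ 0.19  -0.761  0.611]invalid input at $[0]: expected keys tx, ty, tz, ax, ay, az, hand
```

All keys are needed.

```bash
python3 -m jog '[{"tx":0.27,"ty":-0.08,"tz":0,"ax":0.03,"ay":-0.13,"az":0.1,"hand":1},{"tx":0.54,"ty":-0.16,"tz":0,"ax":0.06,"ay":-0.26,"az":0.2,"hand":1},{"tx":0.8,"ty":-0.22,"tz":0,"ax":0.1,"ay":-0.38,"az":0.3,"hand":1},{"tx":1,"ty":-0.27,"tz":0,"ax":0.12,"ay":-0.5,"az":0.4,"hand":1},{"tx":1,"ty":-0.27,"tz":0,"ax":0.12,"ay":-0.5,"az":0.4,"hand":1}]' 80
python3 -c "
from h import *
G=tool_from_tamper(rest());P=G@T([0,0,-100],[0,0,0])
delta(P)"
```

```text
time: 0.52
tool_pos: [323.7, -480.1, 403.4]
tcp_rot: [-178.1, 23.3, 0.6]
ft_force: [-0.5, -0.7, -0.4]
finger_gap: 85.2
t=0.52 pos [ 323.7 -480.1  403.4] [-178.1   23.3    0.6] F [-0.5 -0.7 -0.4] gap 85.2 j [-55.  12.  82. -18. 101.  33.]
goal [ 649.5 -266.4  334.4] shift [ 2.191 -1.416 -0.394] turn [ 0.072 -0.256  0.211]
```

```bash
python3 -m jog '[{"tx":0.22,"ty":-0.14,"tz":-0.05,"ax":0.03,"ay":-0.1,"az":0.08,"hand":1},{"tx":0.44,"ty":-0.28,"tz":-0.1,"ax":0.06,"ay":-0.2,"az":0.16,"hand":1},{"tx":0.66,"ty":-0.42,"tz":-0.15,"ax":0.07,"ay":-0.25,"az":0.21,"hand":1},{"tx":0.88,"ty":-0.57,"tz":-0.18,"ax":0.07,"ay":-0.25,"az":0.21,"hand":1},{"tx":1,"ty":-0.65,"tz":-0.2,"ax":0.07,"ay":-0.25,"az":0.21,"hand":1}]'
python3 -c "
from h import *
G=tool_from_tamper(rest());P=G@T([0,0,-100],[0,0,0])
delta(P)"
```

```text
time: 0.93
tool_pos: [471.6, -383.3, 374.3]
tcp_rot: [-179.9, 34.5, -9.8]
ft_force: [0.2, -0.5, -0.1]
finger_gap: 85.4
t=0.93 pos [ 471.6 -383.3  374.3] [-179.9   34.5   -9.8] F [ 0.2 -0.5 -0.1] gap 85.4 j [-39.  25.  71. -17. 114.  58.]
goal [ 649.5 -266.4  334.4] shift [ 1.005 -0.97  -0.366] turn [-0.    -0.011  0.004]
```

```bash
python3 -m jog '[{"tx":0.2,"ty":-0.19,"tz":-0.07,"ax":0,"ay":-0.01,"az":0,"hand":1},{"tx":0.4,"ty":-0.38,"tz":-0.14,"ax":0,"ay":-0.01,"az":0,"hand":1},{"tx":0.6,"ty":-0.58,"tz":-0.21,"ax":0,"ay":-0.01,"az":0,"hand":1},{"tx":0.8,"ty":-0.77,"tz":-0.28,"ax":0,"ay":-0.01,"az":0,"hand":1},{"tx":1,"ty":-0.97,"tz":-0.36,"ax":0,"ay":-0.01,"az":0,"hand":1}]'
python3 -m jog '[{"tx":0,"ty":0,"tz":0,"ax":0,"ay":0,"az":0,"hand":1},{"tx":0,"ty":0,"tz":0,"ax":0,"ay":0,"az":0,"hand":1}]'
cat > look.py <<'E'
import sys
from h import *
from bench import snapshot
n=sys.argv[1]; rs=[]
for c,(u,v,w) in zip(("top","side"),eval(sys.argv[2])):
    s=snapshot(c);np.savez(f"{c}_{n}.npz",**s)
    rs.append(cv2.resize(s["pixels"][v:v+w,u:u+w,::-1],(400,400),interpolation=cv2.INTER_CUBIC))
cv2.imwrite(f"pics/{n}.png",np.hstack(rs))
E
python3 look.py pre "((350,150,100),(270,90,120))"
python3 -c "
from h import *
G=tool_from_tamper(rest());P=G@T([0,0,-100],[0,0,0])
delta(P);delta(G)"
```

```text
time: 1.35
tool_pos: [641.0, -272.6, 336.2]
tcp_rot: [180.0, 34.9, -10.0]
ft_force: [0.4, 0.1, 0.1]
finger_gap: 85.6
time: 1.52
tool_pos: [641.2, -271.7, 334.1]
tcp_rot: [-179.9, 35.1, -9.7]
ft_force: [-0.4, -1.3, -0.5]
finger_gap: 85.3
t=1.62 pos [ 639.6 -274.1  337. ] [179.9  34.9 -10. ] F [0.6 0.8 0.2] gap 85.5 j [-25.  43.  50. -10. 120.  73.]
goal [ 649.5 -266.4  334.4] shift [ 0.056 -0.062 -0.018] turn [ 0.001 -0.002 -0.001]
t=1.62 pos [ 639.6 -274.1  337. ] [179.9  34.9 -10. ] F [0.6 0.8 0.2] gap 85.5 j [-25.  43.  50. -10. 120.  73.]
goal [ 593.  -256.4  252.5] shift [ 0.055 -0.063  0.649] turn [ 0.001 -0.002 -0.001]
```

View pics/pre.png

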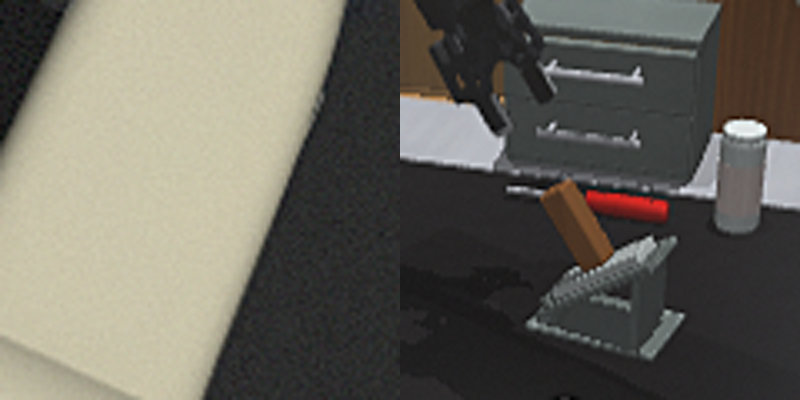

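```bash
for i in 1 2 3; do python3 -m jog '[{"tx":0,"ty":0,"tz":0,"ax":0,"ay":0,"az":0,"hand":1}]' | sed -n 1,3p; done; python3 -c "
from bench import *
for i in range(4): print(sense()['tool_pos'],sense()['qd'].round(1))"
```

```text
time: 1.7
tool_pos: [639.1, -274.8, 338.3]
tcp_rot: [179.9, 34.8, -10.1]
time: 1.78
tool_pos: [639.1, -274.9, 338.9]
tcp_rot: [179.9, 34.8, -10.2]
time: 1.87
tool_pos: [639.2, -274.7, 338.9]
tcp_rot: [179.9, 34.8, -10.2]
[ 639.18271554 -274.66518375  338.86752036] [ 0.3  0.2 -0.1  0.1  0.   0.1]
[ 639.18271554 -274.66518375  338.86752036] [ 0.3  0.2 -0.1  0.1  0.   0.1]
[ 639.18271554 -274.66518375  338.86752036] [ 0.3  0.2 -0.1  0.1  0.   0.1]
[ 639.18271554 -274.66518375  338.86752036] [ 0.3  0.2 -0.1  0.1  0.   0.1]
```

```bash
python3 -c "
from h import *
G=tool_from_tamper(rest());P=G@T([0,0,-60],[0,0,0])
delta(P)"
```

```text
t=1.87 pos [ 639.2 -274.7  338.9] [179.9  34.8 -10.2] F [ 0.2  0.7 -0.4] gap 85.5 j [-25.  43.  50. -10. 120.  73.]
goal [ 626.9 -262.4  301.6] shift [ 0.064 -0.067  0.258] turn [ 0.    -0.005 -0.003]
```

```bash
python3 -m jog '[{"tx":0.064,"ty":-0.067,"tz":0.13,"ax":0,"ay":-0.005,"az":-0.003,"hand":1},{"tx":0.064,"ty":-0.067,"tz":0.258,"ax":0,"ay":-0.005,"az":-0.003,"hand":1},{"tx":0.064,"ty":-0.067,"tz":0.258,"ax":0,"ay":-0.005,"az":-0.003,"hand":1},{"tx":0.064,"ty":-0.067,"tz":0.258,"ax":0,"ay":-0.005,"az":-0.003,"hand":1},{"tx":0.064,"ty":-0.067,"tz":0.258,"ax":0,"ay":-0.005,"az":-0.003,"hand":1}]'
python3 look.py pre2 "((350,150,100),(280,110,80))"
python3 -c "
from h import *
G=tool_from_tamper(rest());delta(G)"
```

```text
time: 2.28
tool_pos: [627.8, -261.8, 302.0]
tcp_rot: [180.0, 35.0, -9.9]
ft_force: [-0.2, 0.0, -0.3]
finger_gap: 85.4
t=2.38 pos [ 628.2 -261.8  302.4] [180.   34.9  -9.9] F [ 0.2 -0.3  0.3] gap 85.6 j [-25.  42.  56.  -9. 116.  74.]
goal [ 593.  -256.4  252.5] shift [-0.004  0.005  0.409] turn [ 0.002 -0.002  0.001]
```

View pics/pre2.png

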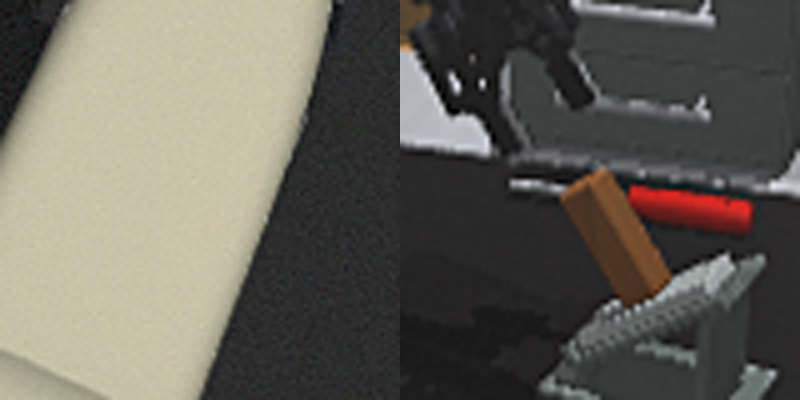

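```bash
python3 -m jog '[{"tx":0,"ty":0.005,"tz":0.15,"ax":0,"ay":0,"az":0,"hand":1},{"tx":0,"ty":0.005,"tz":0.3,"ax":0,"ay":0,"az":0,"hand":1},{"tx":0,"ty":0.005,"tz":0.4,"ax":0,"ay":0,"az":0,"hand":1},{"tx":0,"ty":0.005,"tz":0.4,"ax":0,"ay":0,"az":0,"hand":1},{"tx":0,"ty":0.005,"tz":0.4,"ax":0,"ay":0,"az":0,"hand":1}]'
python3 look.py pre3 "((350,150,100),(290,120,70))"
python3 -c "
from h import *
G=tool_from_tamper(rest());delta(G)"
```

```text
time: 2.8
tool_pos: [593.7, -256.2, 251.8]
tcp_rot: [-180.0, 35.1, -9.9]
ft_force: [0.3, -0.2, 0.6]
finger_gap: 85.1
t=2.90 pos [ 594.6 -256.4  253.2] [180.   34.9  -9.9] F [ 0.4 -0.5  0.4] gap 85.8 j [-25.  39.  65.  -9. 109.  74.]
goal [ 593.  -256.4  252.5] shift [-0.006  0.002  0.01 ] turn [ 0.002 -0.002  0.002]
```

View pics/pre3.png

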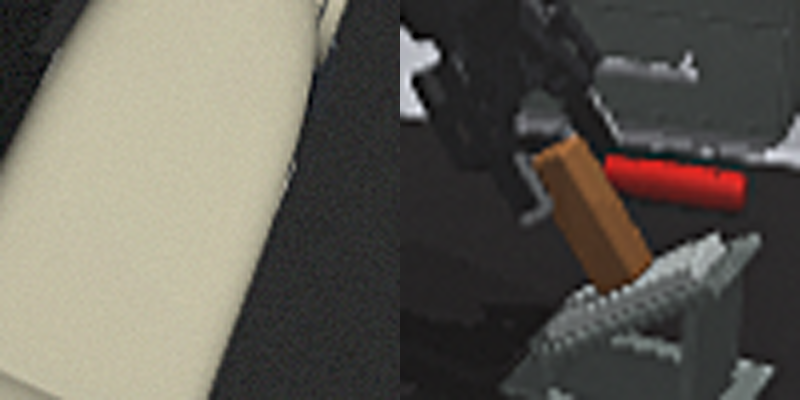

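The handle top at (560,150) sits between the two fingers (530,200) and (600,130). Now I close the gripper.

```bash
python3 -m jog '[{"tx":0,"ty":0,"tz":0,"ax":0,"ay":0,"az":0,"hand":0.6},{"tx":0,"ty":0,"tz":0,"ax":0,"ay":0,"az":0,"hand":0.45},{"tx":0,"ty":0,"tz":0,"ax":0,"ay":0,"az":0,"hand":0.3},{"tx":0,"ty":0,"tz":0,"ax":0,"ay":0,"az":0,"hand":0.2},{"tx":0,"ty":0,"tz":0,"ax":0,"ay":0,"az":0,"hand":0.1}]' 60
python3 -m jog '[{"tx":0,"ty":0,"tz":0,"ax":0,"ay":0,"az":0,"hand":0},{"tx":0,"ty":0,"tz":0,"ax":0,"ay":0,"az":0,"hand":0},{"tx":0,"ty":0,"tz":0,"ax":0,"ay":0,"az":0,"hand":0},{"tx":0,"ty":0,"tz":0,"ax":0,"ay":0,"az":0,"hand":0}]' 80
python3 look.py grip "((350,150,100),(290,120,70))"
python3 -c "
from h import *
G=tool_from_tamper(rest());delta(G)"
```

```text
time: 3.32
tool_pos: [593.8, -255.9, 251.4]
tcp_rot: [-180.0, 35.1, -9.9]
ft_force: [3.2, 0.6, 4.9]
finger_gap: 29.4
time: 3.65
tool_pos: [593.8, -255.9, 251.5]
tcp_rot: [-180.0, 35.0, -9.9]
ft_force: [2.9, 1.2, 3.6]
finger_gap: 29.3
t=3.75 pos [ 593.8 -255.9  251.5] [-180.    35.    -9.9] F [2.6 1.4 1.8] gap 29.1 j [-25.  39.  66.  -9. 109.  74.]
goal [ 593.  -256.4  252.5] shift [-0.007  0.004 -0.003] turn [0.001 0.001 0.002]
```

View pics/grip.png

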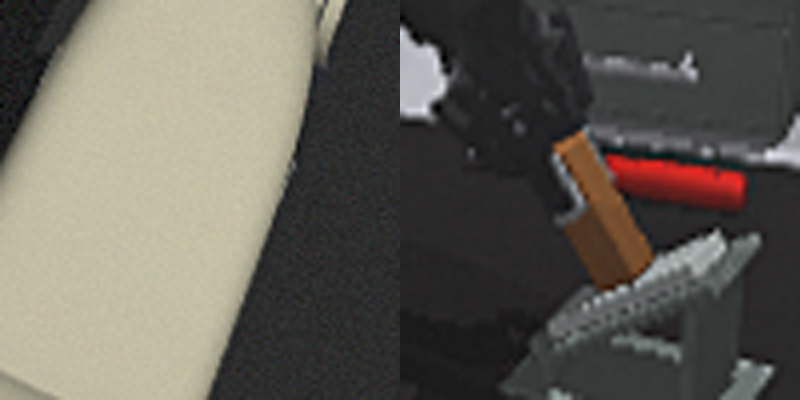

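Gripped at 29 mm, low contact force. The grip pose (593.8,-255.9,251.5; 180,35,-9.9) is recorded for the return. Lift along the handle.

```bash
python3 -m jog '[{"tx":0,"ty":0,"tz":-0.08,"ax":0,"ay":0,"az":0,"hand":0},{"tx":0,"ty":0,"tz":-0.2,"ax":0,"ay":0,"az":0,"hand":0},{"tx":0,"ty":0,"tz":-0.4,"ax":0,"ay":0,"az":0,"hand":0},{"tx":0,"ty":0,"tz":-0.6,"ax":0,"ay":0,"az":0,"hand":0},{"tx":0,"ty":0,"tz":-0.6,"ax":0,"ay":0,"az":0,"hand":0}]' 90
python3 -m jog '[{"tx":0,"ty":0,"tz":0,"ax":0,"ay":0,"az":0,"hand":0},{"tx":0,"ty":0,"tz":0,"ax":0,"ay":0,"az":0,"hand":0}]'
python3 look.py lift "((350,150,100),(270,90,100))"
python3 -c "
from h import *
# tamper in tool, assumed
L0=TT@T([-12,-26,130],[0,0,180]);G=tool_from_tamper(L0);delta(G)
L1=TT@T([-12,26,130],[0,0,180]);G=tool_from_tamper(L1);delta(G)"
```

```text
time: 4.17
tool_pos: [646.8, -265.4, 330.3]
tcp_rot: [179.9, 34.6, -9.9]
ft_force: [2.3, -0.9, -1.1]
finger_gap: 29.4
time: 4.33
tool_pos: [644.1, -264.9, 323.0]
tcp_rot: [-180.0, 35.2, -9.9]
ft_force: [-0.9, 0.3, -2.5]
finger_gap: 29.2
t=4.43 pos [ 643.7 -264.7  322.3] [-179.9   35.3   -9.9] F [-0.6 -0.8 -2. ] gap 28.4 j [-24.  44.  51.  -9. 120.  73.]
goal [442.4 212.2 365. ] shift [-1.688 -2.902  0.85 ] turn [0.054 0.783 0.175]
t=4.43 pos [ 643.7 -264.7  322.3] [-179.9   35.3   -9.9] F [-0.6 -0.8 -2. ] gap 28.4 j [-24.  44.  51.  -9. 120.  73.]
goal [458.4 261.6 365. ] shift [-1.648 -3.245  0.822] turn [0.054 0.783 0.175]
```

View pics/lift.png

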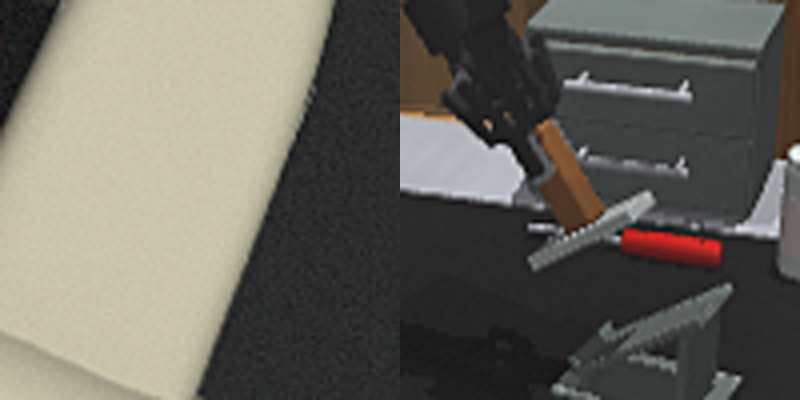

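```bash
python3 -m jog '[{"tx":-0.09,"ty":-0.2,"tz":0,"ax":0.01,"ay":0.1,"az":0.02,"hand":0},{"tx":-0.18,"ty":-0.4,"tz":0,"ax":0.02,"ay":0.2,"az":0.04,"hand":0},{"tx":-0.28,"ty":-0.6,"tz":0.05,"ax":0.03,"ay":0.3,"az":0.06,"hand":0},{"tx":-0.38,"ty":-0.8,"tz":0.1,"ax":0.03,"ay":0.4,"az":0.09,"hand":0},{"tx":-0.5,"ty":-1,"tz":0.15,"ax":0.03,"ay":0.45,"az":0.1,"hand":0}]' 100
python3 -c "
from h import *
L0=TT@T([-12,-26,130],[0,0,180]);G=tool_from_tamper(L0);delta(G)"
```

```text
time: 4.85
tool_pos: [595.5, -103.0, 347.9]
tcp_rot: [179.3, 14.7, -14.8]
ft_force: [0.0, -0.1, -2.8]
finger_gap: 28.9
t=4.85 pos [ 595.5 -103.   347.9] [179.3  14.7 -14.8] F [ 0.  -0.1 -2.8] gap 28.9 j [-14.  18.  80.  -1.  97.  90.]
goal [442.4 212.2 365. ] shift [-1.503 -1.774  0.255] turn [0.024 0.325 0.072]
```

```bash
python3 -m jog '[{"tx":-0.17,"ty":-0.2,"tz":0.03,"ax":0.01,"ay":0.08,"az":0.02,"hand":0},{"tx":-0.34,"ty":-0.4,"tz":0.06,"ax":0.01,"ay":0.16,"az":0.04,"hand":0},{"tx":-0.51,"ty":-0.6,"tz":0.08,"ax":0.02,"ay":0.24,"az":0.06,"hand":0},{"tx":-0.68,"ty":-0.8,"tz":0.1,"ax":0.02,"ay":0.3,"az":0.07,"hand":0},{"tx":-0.85,"ty":-1,"tz":0.13,"ax":0.02,"ay":0.32,"az":0.07,"hand":0}]'
python3 -c "
from h import *
L0=TT@T([-12,-26,130],[0,0,180]);G=tool_from_tamper(L0);delta(G)"
```

```text
time: 5.27
tool_pos: [508.2, 74.3, 360.2]
tcp_rot: [179.8, 0.3, -17.8]
ft_force: [0.8, 1.0, -1.5]
finger_gap: 28.8
t=5.27 pos [508.2  74.3 360.2] [179.8   0.3 -17.8] F [ 0.8  1.  -1.5] gap 28.8 j [  3.  -4. 102.  -0.  83. 110.]
goal [442.4 212.2 365. ] shift [-0.699 -0.741 -0.031] turn [0.004 0.007 0.004]
```

```bash
python3 -m jog '[{"tx":-0.17,"ty":-0.18,"tz":0,"ax":0,"ay":0.007,"az":0,"hand":0},{"tx":-0.34,"ty":-0.36,"tz":-0.02,"ax":0,"ay":0.007,"az":0,"hand":0},{"tx":-0.52,"ty":-0.55,"tz":-0.03,"ax":0,"ay":0.007,"az":0,"hand":0},{"tx":-0.7,"ty":-0.74,"tz":-0.03,"ax":0,"ay":0.007,"az":0,"hand":0},{"tx":-0.7,"ty":-0.74,"tz":-0.03,"ax":0,"ay":0.007,"az":0,"hand":0}]'
python3 -m jog '[{"tx":0,"ty":0,"tz":0,"ax":0,"ay":0,"az":0,"hand":0},{"tx":0,"ty":0,"tz":0,"ax":0,"ay":0,"az":0,"hand":0},{"tx":0,"ty":0,"tz":0,"ax":0,"ay":0,"az":0,"hand":0}]'
python3 look.py over "((190,150,100),(200,180,150))"
python3 -c "
from h import *
L0=TT@T([-12,-26,130],[0,0,180]);G=tool_from_tamper(L0);delta(G)"
```

```text
time: 5.68
tool_pos: [440.5, 215.4, 364.8]
tcp_rot: [179.8, 0.3, -17.5]
ft_force: [1.1, -1.2, -2.4]
finger_gap: 29.2
time: 5.93
tool_pos: [444.5, 209.8, 365.4]
tcp_rot: [179.7, 0.1, -17.8]
ft_force: [0.5, -0.4, -2.1]
finger_gap: 29.3
t=6.03 pos [444.8 209.6 365.8] [ 1.798e+02  1.000e-01 -1.790e+01] F [ 1.   0.7 -2.6] gap 28.8 j [ 19.  -8. 105.  -0.  83. 127.]
goal [442.4 212.2 365. ] shift [-0.021 -0.011  0.005] turn [0.005 0.002 0.003]
```

View pics/over.png

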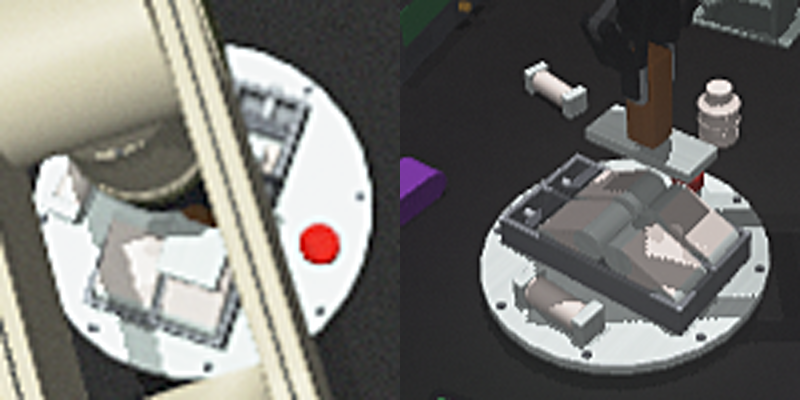

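```bash
cat > chk.py <<'E'
import sys
from h import *
n=sys.argv[1];u,v,w,h,k=map(int,sys.argv[2].split(','))
s=load(f"side_{n}.npz");C,_=cur()
R=C@np.linalg.inv(T([0,0,235],[0,180,0]))
a=cv2.resize(s["pixels"][v:v+h,u:u+w,::-1],None,fx=k,fy=k,interpolation=0);o=np.array([u,v])
draw(a,s,o,k,box(R,(-55,-22,0),(55,22,12)),(255,0,255));draw(a,s,o,k,box(R,(-15,-15,12),(15,15,100)),(0,255,0))
draw(a,s,o,k,box(TT,(-98,-55,60),(100,55,60)),(0,0,255));draw(a,s,o,k,box(TT,(-92,-3,60),(65.5,3,60)),(0,0,255))
cv2.imwrite(f"pics/chk_{n}.png",a)
E
python3 chk.py over 225,180,130,130,5
```

```text
(no output)
```

View pics/chk_over.png

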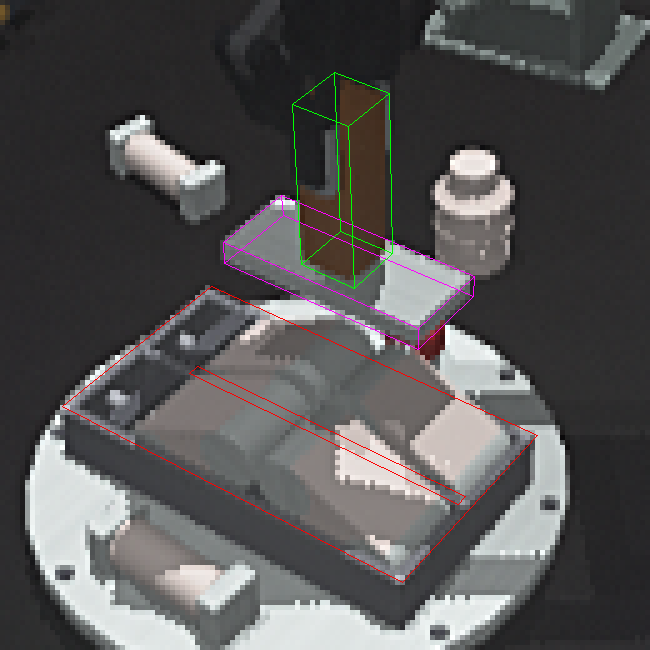

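Run:
```python
from h import *
t=load("top0.npz");s=load("side0.npz")
tp=np.array([[233.75,165],[267.5,174.25],[246,237]])-.5
sp=np.array([[237.7,262.7],[267.7,238.3],[331,266]])-.5
print(tri(t,tp,s,sp).round(1))
m=np.array([[100,55,60,1],[100,-55,60,1],[-98,-55,60,1.]])@TT.T
print(m[:,:3].round(1)); print("top px pred",proj(t,m[:,:3]).round(1),tp);print("side",proj(s,m[:,:3]).round(1),sp)
a=cv2.resize(s["pixels"][225:325,225:350,::-1],None,fx=6,fy=6,interpolation=cv2.INTER_CUBIC);cv2.imwrite("pics/e1.png",a)
a=cv2.resize(t["pixels"][155:245,200:285,::-1],None,fx=6,fy=6,interpolation=cv2.INTER_CUBIC);cv2.imwrite("pics/e2.png",a)
```

```text
[[573.4 254.5  55.2   1.5]
 [541.8 149.6  56.3   4.8]
 [354.4 208.2  59.8   3.2]]
[[573.9 254.6  60. ]
 [539.9 150.   60. ]
 [351.6 211.2  60. ]]
top px pred [[232.9 163.7]
 [266.9 174.9]
 [244.4 236.9]] [[233.25 164.5 ]
 [267.   173.75]
 [245.5  236.5 ]]
side [[237.1 260.7]
 [266.8 236.7]
 [332.  266.7]] [[237.2 262.2]
 [267.2 237.8]
 [330.5 265.5]]
```

View pics/e1.png

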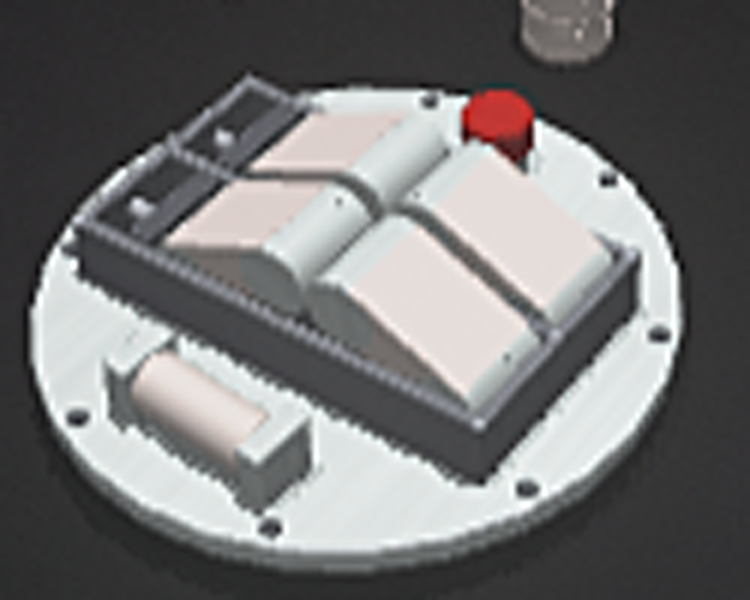

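View pics/e2.png

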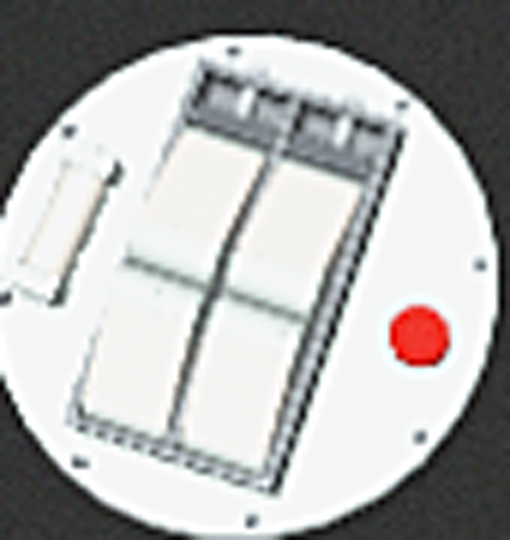

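```bash
python3 -m jog '[{"tx":-0.015,"ty":-0.01,"tz":0.1,"ax":0.005,"ay":0.002,"az":0,"hand":0},{"tx":-0.015,"ty":-0.01,"tz":0.2,"ax":0.005,"ay":0.002,"az":0,"hand":0},{"tx":-0.015,"ty":-0.01,"tz":0.23,"ax":0.005,"ay":0.002,"az":0,"hand":0},{"tx":-0.015,"ty":-0.01,"tz":0.23,"ax":0.005,"ay":0.002,"az":0,"hand":0},{"tx":-0.015,"ty":-0.01,"tz":0.23,"ax":0.005,"ay":0.002,"az":0,"hand":0}]' 110
python3 look.py over2 "((190,150,100),(225,180,130))"; python3 chk.py over2 225,180,130,130,5
python3 -c "
from h import *
L0=TT@T([-11,-26,66],[0,0,180]);G=tool_from_tamper(L0);delta(G)"
```

```text
time: 6.45
tool_pos: [443.0, 212.3, 331.9]
tcp_rot: [-180.0, -0.0, -17.8]
ft_force: [-0.1, 0.6, -3.1]
finger_gap: 28.7
t=6.55 pos [443.2 212.7 332.8] [-1.799e+02 -1.000e-01 -1.780e+01] F [ 0.   0.4 -2.4] gap 28.9 j [ 20.  -7. 107.   0.  79. 127.]
goal [443.3 211.9 301. ] shift [0.002 0.005 0.212] turn [-0.002 -0.002  0.005]
```

View pics/chk_over2.png

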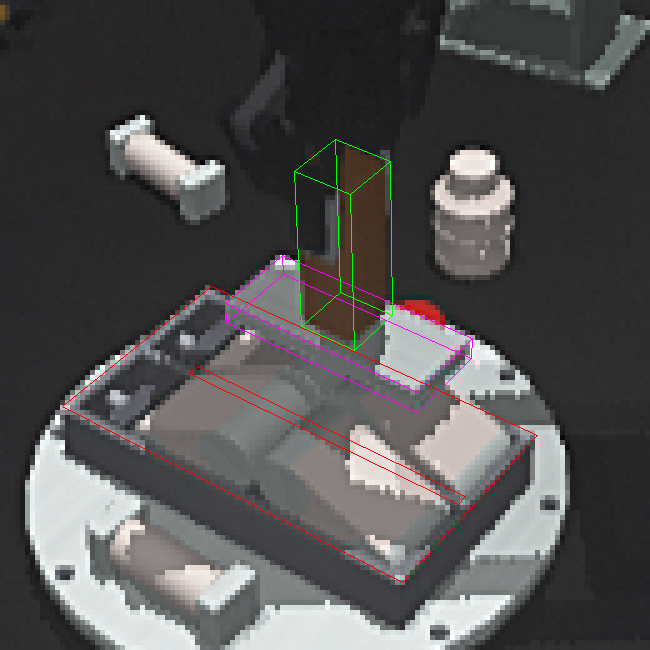

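```bash
python3 -m jog '[{"tx":0,"ty":0.005,"tz":0.03,"ax":0,"ay":0,"az":0.004,"hand":0},{"tx":0,"ty":0.005,"tz":0.06,"ax":0,"ay":0,"az":0.004,"hand":0},{"tx":0,"ty":0.005,"tz":0.08,"ax":0,"ay":0,"az":0.004,"hand":0},{"tx":0,"ty":0.005,"tz":0.09,"ax":0,"ay":0,"az":0.004,"hand":0},{"tx":0,"ty":0.005,"tz":0.09,"ax":0,"ay":0,"az":0.004,"hand":0}]'
python3 -m jog '[{"tx":0,"ty":0,"tz":0.01,"ax":0,"ay":0,"az":0,"hand":0},{"tx":0,"ty":0,"tz":0.02,"ax":0,"ay":0,"az":0,"hand":0},{"tx":0,"ty":0,"tz":0.03,"ax":0,"ay":0,"az":0,"hand":0},{"tx":0,"ty":0,"tz":0.03,"ax":0,"ay":0,"az":0,"hand":0}]'
```

```text
time: 6.97
tool_pos: [442.8, 212.3, 318.8]
tcp_rot: [-179.9, -0.1, -17.9]
ft_force: [0.8, -0.2, 0.8]
finger_gap: 28.6
time: 7.3
tool_pos: [442.3, 212.2, 313.3]
tcp_rot: [-180.0, -0.0, -17.9]
ft_force: [-0.1, 0.5, 1.2]
finger_gap: 29.0
```

```bash
python3 look.py pr1 "((190,150,100),(225,180,130))"; python3 chk.py pr1 225,180,130,130,5;python3 -c "
from h import *
L0=TT@T([-11,-26,66],[0,0,180]);G=tool_from_tamper(L0);delta(G)"
```

```text
t=7.40 pos [442.2 212.2 313.3] [-180.     0.   -17.9] F [ 1.  -0.1 -0. ] gap 28.7 j [ 20.  -6. 109.   0.  77. 128.]
goal [443.3 211.9 301. ] shift [ 0.008 -0.     0.082] turn [-0.     0.     0.002]
```

View pics/chk_pr1.png

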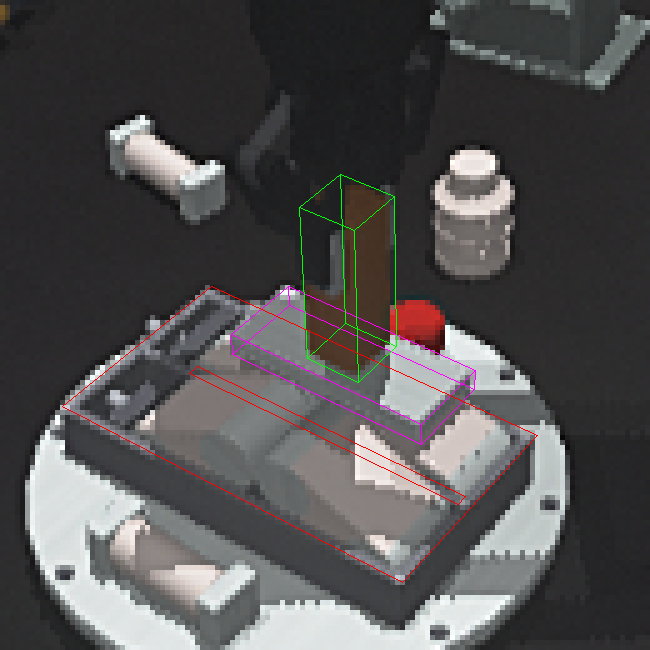

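The sole is pressing lane 0, and the lane 0 stop has slid back (its peg is now near (155,325)). Continue down.

```bash
python3 -m jog '[{"tx":0,"ty":0,"tz":0.02,"ax":0,"ay":0,"az":0,"hand":0},{"tx":0,"ty":0,"tz":0.04,"ax":0,"ay":0,"az":0,"hand":0},{"tx":0,"ty":0,"tz":0.06,"ax":0,"ay":0,"az":0,"hand":0},{"tx":0,"ty":0,"tz":0.07,"ax":0,"ay":0,"az":0,"hand":0},{"tx":0,"ty":0,"tz":0.07,"ax":0,"ay":0,"az":0,"hand":0}]'
python3 -m jog '[{"tx":0,"ty":0,"tz":0.01,"ax":0,"ay":0,"az":0,"hand":0},{"tx":0,"ty":0,"tz":0.01,"ax":0,"ay":0,"az":0,"hand":0},{"tx":0,"ty":0,"tz":0.01,"ax":0,"ay":0,"az":0,"hand":0}]'
```

```text
time: 7.82
tool_pos: [442.0, 212.0, 302.0]
tcp_rot: [180.0, 0.1, -17.9]
ft_force: [-0.6, -0.1, -2.5]
finger_gap: 28.9
time: 8.07
tool_pos: [442.5, 212.2, 301.7]
tcp_rot: [-180.0, -0.0, -17.9]
ft_force: [-0.2, -0.7, -3.1]
finger_gap: 28.6
```

```bash
python3 -m jog '[{"tx":0,"ty":0,"tz":0.01,"ax":0,"ay":0,"az":0,"hand":0},{"tx":0,"ty":0,"tz":0.01,"ax":0,"ay":0,"az":0,"hand":0},{"tx":0,"ty":0,"tz":0.01,"ax":0,"ay":0,"az":0,"hand":0}]'
python3 -m jog '[{"tx":0,"ty":0,"tz":0.01,"ax":0,"ay":0,"az":0,"hand":0},{"tx":0,"ty":0,"tz":0.01,"ax":0,"ay":0,"az":0,"hand":0},{"tx":0,"ty":0,"tz":0.01,"ax":0,"ay":0,"az":0,"hand":0}]'
python3 look.py pr2 "((190,150,100),(225,180,130))"; python3 chk.py pr2 225,180,130,130,5
```

```text
time: 8.32
tool_pos: [442.7, 212.3, 300.6]
tcp_rot: [-179.9, -0.1, -17.9]
ft_force: [-0.3, 0.9, -1.2]
finger_gap: 28.8
time: 8.57
tool_pos: [442.9, 212.4, 300.5]
tcp_rot: [-179.9, -0.1, -17.9]
ft_force: [-3.6, -0.6, 10.2]
finger_gap: 28.7
```

View pics/chk_pr2.png

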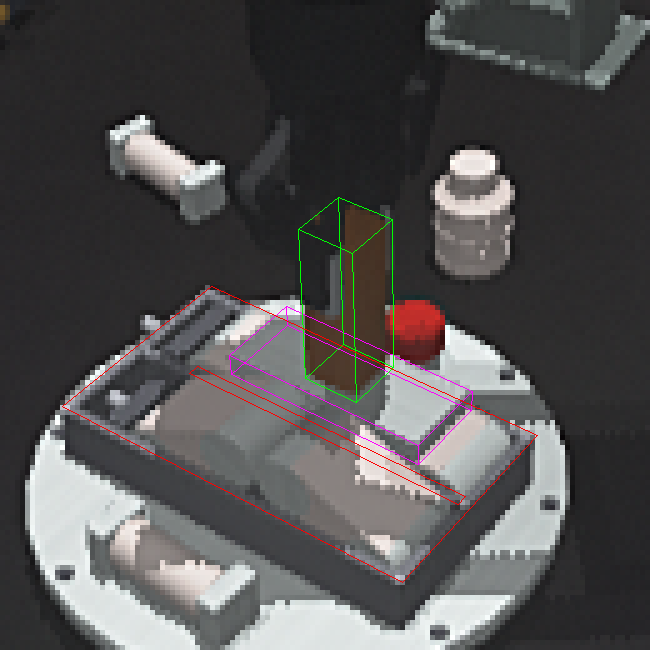

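```bash
python3 -m jog '[{"tx":0,"ty":0,"tz":0.006,"ax":0,"ay":0,"az":0,"hand":0},{"tx":0,"ty":0,"tz":0.006,"ax":0,"ay":0,"az":0,"hand":0},{"tx":0,"ty":0,"tz":0.006,"ax":0,"ay":0,"az":0,"hand":0}]'
python3 -m jog '[{"tx":0,"ty":0,"tz":-0.1,"ax":0,"ay":0,"az":0,"hand":0},{"tx":0,"ty":0,"tz":-0.3,"ax":0,"ay":0,"az":0,"hand":0},{"tx":0,"ty":0,"tz":-0.4,"ax":0,"ay":0,"az":0,"hand":0},{"tx":0,"ty":0,"tz":-0.4,"ax":0,"ay":0,"az":0,"hand":0},{"tx":0,"ty":0,"tz":-0.4,"ax":0,"ay":0,"az":0,"hand":0}]'
python3 look.py up1 "((190,150,100),(225,180,130))";python3 -c "
from h import *
L0=TT@T([-11,26,100],[0,0,180]);G=tool_from_tamper(L0);delta(G)"
```

```text
time: 8.92
tool_pos: [443.1, 212.5, 300.5]
tcp_rot: [-179.9, -0.2, -17.9]
ft_force: [-4.8, -1.1, 15.6]
finger_gap: 29.0
time: 9.33
tool_pos: [442.7, 212.3, 358.4]
tcp_rot: [-179.9, -0.1, -17.9]
ft_force: [-0.4, -0.3, -3.3]
finger_gap: 28.9
t=9.43 pos [442.  212.  356.2] [ 1.80e+02  1.00e-01 -1.79e+01] F [-0.   0.2 -4.2] gap 28.8 j [ 20.  -8. 106.   0.  82. 128.]
goal [459.4 261.3 335. ] shift [ 0.009 -0.349  0.141] turn [0.001 0.001 0.002]
```

View pics/up1.png

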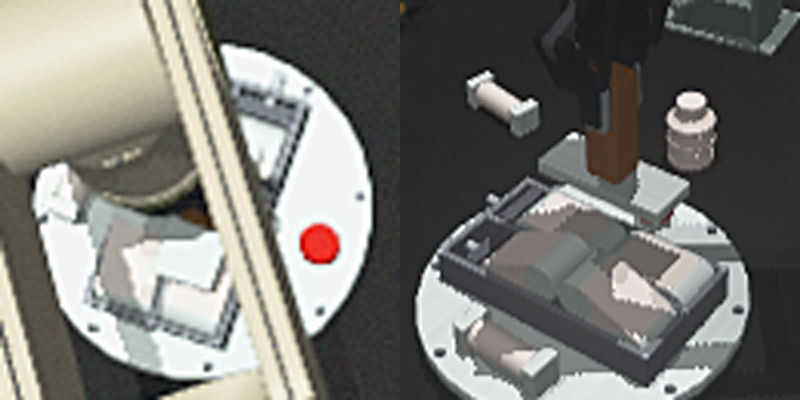

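Lane 0's links (around (560,205) to (690,265)) now lie flat beside lane 1's roof. On to lane 1.

```bash
python3 -m jog '[{"tx":0.01,"ty":-0.18,"tz":0,"ax":0,"ay":0,"az":0.002,"hand":0},{"tx":0.01,"ty":-0.35,"tz":0.03,"ax":0,"ay":0,"az":0.002,"hand":0},{"tx":0.01,"ty":-0.35,"tz":0.14,"ax":0,"ay":0,"az":0.002,"hand":0},{"tx":0.01,"ty":-0.35,"tz":0.14,"ax":0,"ay":0,"az":0.002,"hand":0},{"tx":0.01,"ty":-0.35,"tz":0.14,"ax":0,"ay":0,"az":0.002,"hand":0}]'
python3 look.py l1 "((190,150,100),(225,180,130))"; python3 chk.py l1 225,180,130,130,5
python3 -c "
from h import *
L0=TT@T([-11,26,66],[0,0,180]);G=tool_from_tamper(L0);delta(G)"
```

```text
time: 9.85
tool_pos: [458.9, 261.2, 334.0]
tcp_rot: [179.8, 0.2, -18.0]
ft_force: [0.3, -0.2, -2.5]
finger_gap: 28.9
t=9.95 pos [459.7 261.2 336.3] [180.   0. -18.] F [-0.2 -0.1 -2.9] gap 28.5 j [ 24.  -1. 101.  -0.  80. 132.]
goal [459.4 261.3 301. ] shift [-0.002 -0.001  0.235] turn [ 0.001  0.001 -0.001]
```

View pics/chk_l1.png

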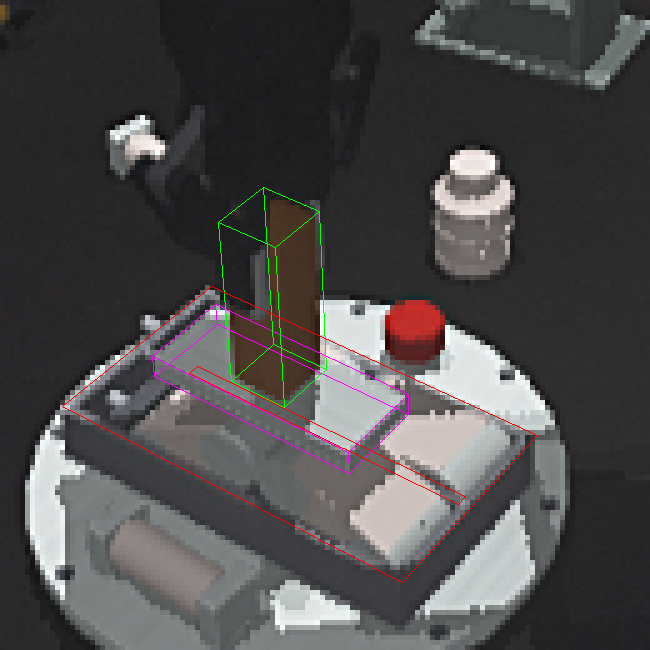

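Lane 1: descend gradually as before.

```bash
python3 -m jog '[{"tx":0,"ty":0,"tz":0.04,"ax":0,"ay":0,"az":0,"hand":0},{"tx":0,"ty":0,"tz":0.07,"ax":0,"ay":0,"az":0,"hand":0},{"tx":0,"ty":0,"tz":0.09,"ax":0,"ay":0,"az":0,"hand":0},{"tx":0,"ty":0,"tz":0.11,"ax":0,"ay":0,"az":0,"hand":0},{"tx":0,"ty":0,"tz":0.12,"ax":0,"ay":0,"az":0,"hand":0}]'
python3 -m jog '[{"tx":0,"ty":0,"tz":0.01,"ax":0,"ay":0,"az":0,"hand":0},{"tx":0,"ty":0,"tz":0.02,"ax":0,"ay":0,"az":0,"hand":0},{"tx":0,"ty":0,"tz":0.03,"ax":0,"ay":0,"az":0,"hand":0},{"tx":0,"ty":0,"tz":0.04,"ax":0,"ay":0,"az":0,"hand":0}]'
python3 -m jog '[{"tx":0,"ty":0,"tz":0.02,"ax":0,"ay":0,"az":0,"hand":0},{"tx":0,"ty":0,"tz":0.04,"ax":0,"ay":0,"az":0,"hand":0},{"tx":0,"ty":0,"tz":0.055,"ax":0,"ay":0,"az":0,"hand":0},{"tx":0,"ty":0,"tz":0.065,"ax":0,"ay":0,"az":0,"hand":0},{"tx":0,"ty":0,"tz":0.07,"ax":0,"ay":0,"az":0,"hand":0}]'
python3 -m jog '[{"tx":0,"ty":0,"tz":0.005,"ax":0,"ay":0,"az":0,"hand":0},{"tx":0,"ty":0,"tz":0.01,"ax":0,"ay":0,"az":0,"hand":0},{"tx":0,"ty":0,"tz":0.01,"ax":0,"ay":0,"az":0,"hand":0}]'
```

```text
time: 10.37
tool_pos: [460.6, 261.6, 319.9]
tcp_rot: [-179.9, -0.2, -18.0]
ft_force: [0.6, -0.9, 5.4]
finger_gap: 28.6
time: 10.7
tool_pos: [460.1, 261.7, 312.9]
tcp_rot: [-179.9, -0.0, -18.0]
ft_force: [1.1, -0.1, 0.9]
finger_gap: 28.7
time: 11.12
tool_pos: [459.6, 261.6, 301.3]
tcp_rot: [180.0, 0.0, -18.0]
ft_force: [0.3, 0.4, -1.4]
finger_gap: 28.6
time: 11.37
tool_pos: [460.0, 261.7, 300.8]
tcp_rot: [-180.0, -0.0, -18.0]
ft_force: [0.2, 0.1, -2.2]
finger_gap: 28.6
```

```bash
python3 -m jog '[{"tx":0,"ty":0,"tz":0.007,"ax":0,"ay":0,"az":0,"hand":0},{"tx":0,"ty":0,"tz":0.01,"ax":0,"ay":0,"az":0,"hand":0},{"tx":0,"ty":0,"tz":0.01,"ax":0,"ay":0,"az":0,"hand":0}]'
python3 -m jog '[{"tx":0,"ty":0,"tz":0.006,"ax":0,"ay":0,"az":0,"hand":0},{"tx":0,"ty":0,"tz":0.01,"ax":0,"ay":0,"az":0,"hand":0},{"tx":0,"ty":0,"tz":0.01,"ax":0,"ay":0,"az":0,"hand":0}]'
```

```text
time: 11.62
tool_pos: [460.3, 261.8, 300.6]
tcp_rot: [-179.9, -0.1, -18.0]
ft_force: [-2.0, -1.2, 5.2]
finger_gap: 29.0
time: 11.87
tool_pos: [460.6, 262.0, 300.5]
tcp_rot: [-179.9, -0.2, -18.0]
ft_force: [-4.4, -1.3, 14.5]
finger_gap: 29.1
```

Same final height as lane 0, 17 N on it. Lift and start back.

```bash
python3 -m jog '[{"tx":0,"ty":0,"tz":-0.1,"ax":0,"ay":0,"az":0,"hand":0},{"tx":0,"ty":0,"tz":-0.3,"ax":0,"ay":0,"az":0,"hand":0},{"tx":0,"ty":0.1,"tz":-0.45,"ax":0,"ay":0,"az":0,"hand":0},{"tx":0,"ty":0.3,"tz":-0.45,"ax":0,"ay":0,"az":0,"hand":0},{"tx":0.1,"ty":0.55,"tz":-0.45,"ax":0,"ay":0,"az":0,"hand":0}]'
python3 -m jog '[{"tx":0.15,"ty":0.2,"tz":0,"ax":0,"ay":0,"az":0,"hand":0},{"tx":0.3,"ty":0.4,"tz":0,"ax":0,"ay":0,"az":0,"hand":0},{"tx":0.45,"ty":0.6,"tz":0,"ax":0,"ay":0,"az":0,"hand":0},{"tx":0.6,"ty":0.8,"tz":0,"ax":0,"ay":0,"az":0,"hand":0},{"tx":0.75,"ty":1,"tz":0,"ax":0,"ay":0,"az":0,"hand":0}]'
python3 look.py l2 "((190,150,100),(225,220,115))"
python3 -c "
from h import *
G=T([593.8,-255.9,251.5],[180,35,-9.9])@T([0,0,-70],[0,0,0]);delta(G)"
```

```text
time: 12.28
tool_pos: [448.2, 179.7, 367.6]
tcp_rot: [-179.8, -0.2, -17.8]
ft_force: [1.1, -0.4, -3.7]
finger_gap: 28.9
time: 12.7
tool_pos: [509.5, -0.7, 365.5]
tcp_rot: [-179.9, -0.1, -18.0]
ft_force: [1.7, 0.6, -2.9]
finger_gap: 29.1
t=12.80 pos [510.4  -3.6 365.5] [ 1.799e+02 -1.000e-01 -1.830e+01] F [-0.9  0.4 -2.9] gap 28.8 j [ -6.  -5. 102.  -0.  83. 102.]
goal [ 633.4 -262.8  308.8] shift [1.32  1.383 0.382] turn [-0.056 -0.779 -0.182]
```

View pics/l2.png

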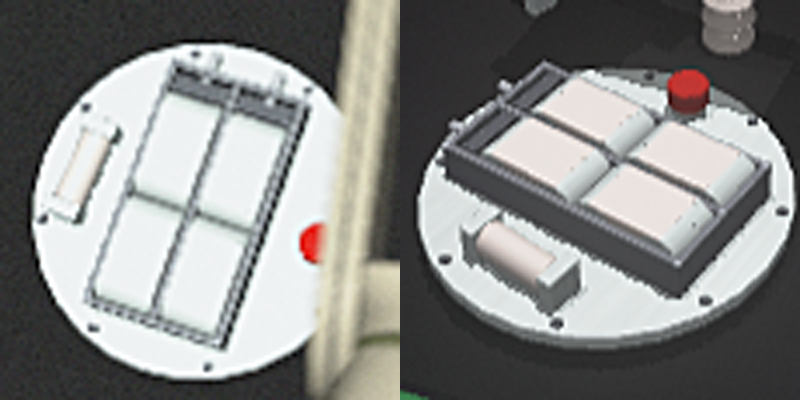

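All four links lie flat in both views, and both stop pegs poke through the +x wall. Now the tamper goes back.

```bash
python3 -m jog '[{"tx":0.14,"ty":0.14,"tz":-0.04,"ax":-0.01,"ay":-0.13,"az":-0.03,"hand":0},{"tx":0.28,"ty":0.28,"tz":-0.08,"ax":-0.02,"ay":-0.26,"az":-0.06,"hand":0},{"tx":0.42,"ty":0.42,"tz":-0.1,"ax":-0.03,"ay":-0.39,"az":-0.09,"hand":0},{"tx":0.56,"ty":0.56,"tz":-0.1,"ax":-0.04,"ay":-0.52,"az":-0.12,"hand":0},{"tx":0.7,"ty":0.65,"tz":-0.1,"ax":-0.05,"ay":-0.65,"az":-0.15,"hand":0}]'
python3 -c "
from h import *
G=T([593.8,-255.9,251.5],[180,35,-9.9])@T([0,0,-90],[0,0,0]);delta(G)"
```

```text
time: 13.22
tool_pos: [579.6, -126.0, 381.0]
tcp_rot: [179.5, 29.4, -11.2]
ft_force: [-0.4, 0.0, -3.1]
finger_gap: 28.6
t=13.22 pos [ 579.6 -126.   381. ] [179.5  29.4 -11.2] F [-0.4  0.  -3.1] gap 28.6 j [-16.  22.  73.  -3. 114.  84.]
goal [ 644.7 -264.8  325.2] shift [0.71  0.822 0.033] turn [-0.005 -0.124 -0.026]
```

```bash
python3 -m jog '[{"tx":0.17,"ty":0.2,"tz":0,"ax":0,"ay":-0.12,"az":-0.025,"hand":0},{"tx":0.35,"ty":0.4,"tz":0,"ax":0,"ay":-0.12,"az":-0.025,"hand":0},{"tx":0.53,"ty":0.6,"tz":0.02,"ax":0,"ay":-0.12,"az":-0.025,"hand":0},{"tx":0.71,"ty":0.82,"tz":0.03,"ax":0,"ay":-0.12,"az":-0.025,"hand":0},{"tx":0.71,"ty":0.82,"tz":0.03,"ax":0,"ay":-0.12,"az":-0.025,"hand":0}]'
python3 -m jog '[{"tx":0,"ty":0,"tz":0,"ax":0,"ay":0,"az":0,"hand":0},{"tx":0,"ty":0,"tz":0,"ax":0,"ay":0,"az":0,"hand":0},{"tx":0,"ty":0,"tz":0,"ax":0,"ay":0,"az":0,"hand":0},{"tx":0,"ty":0,"tz":0,"ax":0,"ay":0,"az":0,"hand":0},{"tx":0,"ty":0,"tz":0,"ax":0,"ay":0,"az":0,"hand":0}]'
python3 -c "
from h import *
G=T([593.8,-255.9,251.5],[180,35,-9.9])@T([0,0,-40],[0,0,0]);delta(G)"
```

```text
time: 13.63
tool_pos: [644.5, -268.2, 315.7]
tcp_rot: [-179.8, 35.1, -10.1]
ft_force: [-2.1, 0.3, -5.5]
finger_gap: 29.1
time: 14.05
tool_pos: [644.8, -261.3, 327.7]
tcp_rot: [-179.8, 34.5, -9.9]
ft_force: [-0.3, 0.0, -2.3]
finger_gap: 28.8
t=14.05 pos [ 644.8 -261.3  327.7] [-179.8   34.5   -9.9] F [-0.3  0.  -2.3] gap 28.8 j [-24.  43.  51.  -9. 119.  74.]
goal [ 616.4 -259.8  284.3] shift [0.009 0.024 0.345] turn [-0.003 -0.011  0.001]
```

```bash
python3 -m jog '[{"tx":-0.005,"ty":0.024,"tz":0.12,"ax":-0.003,"ay":-0.01,"az":0,"hand":0},{"tx":-0.005,"ty":0.024,"tz":0.24,"ax":-0.003,"ay":-0.01,"az":0,"hand":0},{"tx":-0.005,"ty":0.024,"tz":0.345,"ax":-0.003,"ay":-0.01,"az":0,"hand":0},{"tx":-0.005,"ty":0.024,"tz":0.345,"ax":-0.003,"ay":-0.01,"az":0,"hand":0},{"tx":-0.005,"ty":0.024,"tz":0.345,"ax":-0.003,"ay":-0.01,"az":0,"hand":0}]'
python3 -m jog '[{"tx":0,"ty":0,"tz":0,"ax":0,"ay":0,"az":0,"hand":0},{"tx":0,"ty":0,"tz":0,"ax":0,"ay":0,"az":0,"hand":0},{"tx":0,"ty":0,"tz":0,"ax":0,"ay":0,"az":0,"hand":0},{"tx":0,"ty":0,"tz":0,"ax":0,"ay":0,"az":0,"hand":0},{"tx":0,"ty":0,"tz":0,"ax":0,"ay":0,"az":0,"hand":0}]'
python3 look.py bk1 "((350,150,100),(290,120,70))"
python3 -c "
from h import *
G=T([593.8,-255.9,251.5],[180,35,-9.9]);delta(G)"
```

```text
time: 14.47
tool_pos: [614.0, -260.0, 283.7]
tcp_rot: [-179.9, 35.2, -9.9]
ft_force: [-0.0, 0.1, -2.3]
finger_gap: 28.9
time: 14.88
tool_pos: [614.6, -260.8, 283.6]
tcp_rot: [-179.9, 35.1, -9.9]
ft_force: [-0.5, -0.5, -3.7]
finger_gap: 29.1
t=14.98 pos [ 614.5 -260.8  283.3] [-179.9   35.1   -9.9] F [-0.8 -0.2 -2.5] gap 28.9 j [-25.  41.  60.  -9. 114.  74.]
goal [ 593.8 -255.9  251.5] shift [ 0.006 -0.008  0.255] turn [-0.002  0.002 -0.001]
```

View pics/bk1.png

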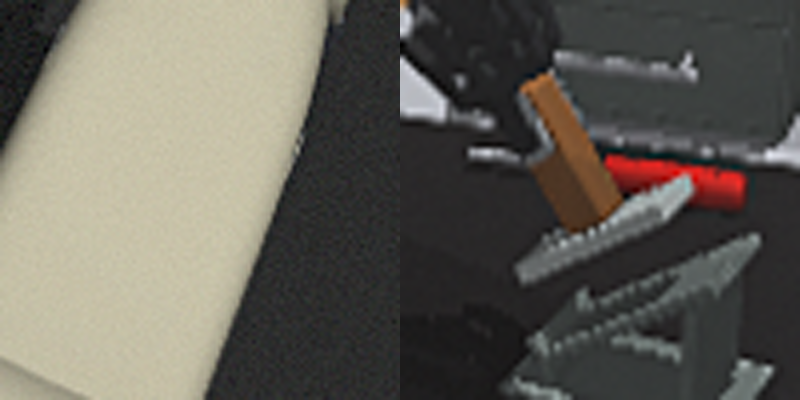

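```bash
python3 -m jog '[{"tx":-0.007,"ty":-0.008,"tz":0.08,"ax":0,"ay":0,"az":0,"hand":0},{"tx":-0.007,"ty":-0.008,"tz":0.16,"ax":0,"ay":0,"az":0,"hand":0},{"tx":-0.007,"ty":-0.008,"tz":0.23,"ax":0,"ay":0,"az":0,"hand":0},{"tx":-0.007,"ty":-0.008,"tz":0.23,"ax":0,"ay":0,"az":0,"hand":0},{"tx":-0.007,"ty":-0.008,"tz":0.23,"ax":0,"ay":0,"az":0,"hand":0}]'
python3 -m jog '[{"tx":0,"ty":0,"tz":0,"ax":0,"ay":0,"az":0,"hand":0},{"tx":0,"ty":0,"tz":0,"ax":0,"ay":0,"az":0,"hand":0},{"tx":0,"ty":0,"tz":0,"ax":0,"ay":0,"az":0,"hand":0}]'
python3 -c "
from h import *
G=T([593.8,-255.9,251.5],[180,35,-9.9]);delta(G)"
```

```text
time: 15.4
tool_pos: [593.9, -255.8, 255.1]
tcp_rot: [-179.9, 35.2, -9.9]
ft_force: [-0.7, -0.1, -3.0]
finger_gap: 28.5
time: 15.65
tool_pos: [594.7, -256.1, 256.5]
tcp_rot: [-180.0, 35.0, -9.9]
ft_force: [-0.3, 0.6, -2.0]
finger_gap: 29.0
t=15.65 pos [ 594.7 -256.1  256.5] [-180.    35.    -9.9] F [-0.3  0.6 -2. ] gap 29.0 j [-25.  39.  65.  -9. 110.  74.]
goal [ 593.8 -255.9  251.5] shift [ 0.014 -0.     0.03 ] turn [-0.001  0.001 -0.001]
```

```bash
python3 -m jog '[{"tx":0,"ty":0,"tz":0.015,"ax":0,"ay":0,"az":0,"hand":0},{"tx":0,"ty":0,"tz":0.03,"ax":0,"ay":0,"az":0,"hand":0},{"tx":0,"ty":0,"tz":0.03,"ax":0,"ay":0,"az":0,"hand":0},{"tx":0,"ty":0,"tz":0.03,"ax":0,"ay":0,"az":0,"hand":0}]'
python3 -m jog '[{"tx":0,"ty":0,"tz":0.006,"ax":0,"ay":0,"az":0,"hand":0},{"tx":0,"ty":0,"tz":0.006,"ax":0,"ay":0,"az":0,"hand":0},{"tx":0,"ty":0,"tz":0.006,"ax":0,"ay":0,"az":0,"hand":0}]'
python3 -c "
from h import *
G=T([593.8,-255.9,251.5],[180,35,-9.9]);delta(G)"
```

```text
time: 15.98
tool_pos: [592.1, -255.5, 252.8]
tcp_rot: [-180.0, 35.0, -9.9]
ft_force: [3.9, -0.4, 2.1]
finger_gap: 28.7
time: 16.23
tool_pos: [591.9, -255.4, 252.9]
tcp_rot: [-180.0, 34.9, -9.9]
ft_force: [6.7, 0.1, 6.3]
finger_gap: 29.3
t=16.23 pos [ 591.9 -255.4  252.9] [-180.    34.9   -9.9] F [6.7 0.1 6.3] gap 29.3 j [-25.  38.  66.  -9. 109.  74.]
goal [ 593.8 -255.9  251.5] shift [0.016 0.001 0.   ] turn [-0.001 -0.001 -0.   ]
```

On the slope at the original depth. Now slide about 2.4 mm down to the lip.

```bash
python3 -m jog '[{"tx":0.008,"ty":0,"tz":-0.004,"ax":0,"ay":0,"az":0,"hand":0},{"tx":0.014,"ty":0,"tz":-0.004,"ax":0,"ay":0,"az":0,"hand":0},{"tx":0.014,"ty":0,"tz":-0.004,"ax":0,"ay":0,"az":0,"hand":0},{"tx":0.014,"ty":0,"tz":-0.004,"ax":0,"ay":0,"az":0,"hand":0}]'
python3 -m jog '[{"tx":0.006,"ty":0,"tz":0,"ax":0,"ay":0,"az":0,"hand":0},{"tx":0.006,"ty":0,"tz":0,"ax":0,"ay":0,"az":0,"hand":0},{"tx":0.006,"ty":0,"tz":0,"ax":0,"ay":0,"az":0,"hand":0},{"tx":0.006,"ty":0,"tz":0,"ax":0,"ay":0,"az":0,"hand":0}]'
python3 -c "
from h import *
G=T([593.8,-255.9,251.5],[180,35,-9.9]);delta(G)"
```

```text
time: 16.57
tool_pos: [593.4, -255.9, 251.8]
tcp_rot: [-180.0, 35.1, -10.0]
ft_force: [1.7, -0.0, 7.0]
finger_gap: 28.7
time: 16.9
tool_pos: [594.0, -256.0, 251.4]
tcp_rot: [-180.0, 35.1, -10.0]
ft_force: [1.2, 0.6, 8.5]
finger_gap: 29.1
t=16.90 pos [ 594.  -256.   251.4] [-180.    35.1  -10. ] F [1.2 0.6 8.5] gap 29.1 j [-25.  39.  65.  -9. 109.  74.]
goal [ 593.8 -255.9  251.5] shift [-0.002 -0.     0.   ] turn [-0.001  0.002 -0.001]
```

```bash
python3 -m jog '[{"tx":0.007,"ty":0,"tz":0,"ax":0,"ay":0,"az":0,"hand":0},{"tx":0.007,"ty":0,"tz":0,"ax":0,"ay":0,"az":0,"hand":0},{"tx":0.007,"ty":0,"tz":0,"ax":0,"ay":0,"az":0,"hand":0},{"tx":0.007,"ty":0,"tz":0,"ax":0,"ay":0,"az":0,"hand":0}]'
python3 look.py bk2 "((350,150,100),(290,120,70))"
python3 -c "
from h import *
G=T([593.8,-255.9,251.5],[180,35,-9.9]);delta(G)"
```

```text
time: 17.23
tool_pos: [594.5, -256.1, 251.2]
tcp_rot: [-180.0, 35.2, -10.0]
ft_force: [-1.7, 1.3, 13.1]
finger_gap: 29.0
t=17.33 pos [ 594.5 -256.1  251.2] [-180.    35.2  -10. ] F [-2.1  0.5 12.3] gap 29.0 j [-25.  39.  65.  -9. 110.  74.]
goal [ 593.8 -255.9  251.5] shift [-0.005 -0.001  0.001] turn [-0.002  0.004 -0.001]
```

View pics/bk2.png

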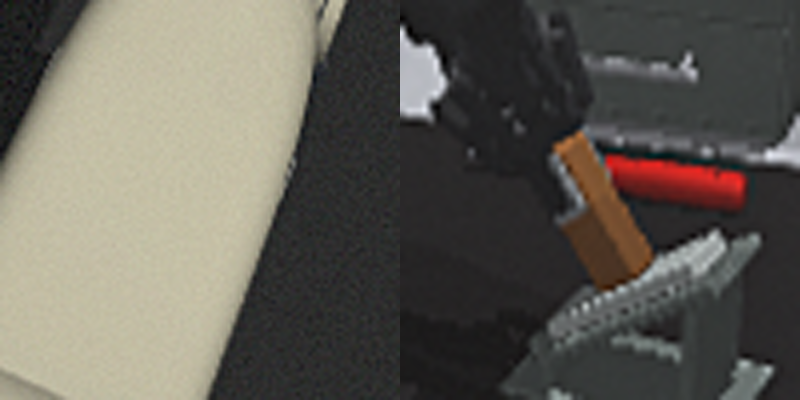

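The tamper sits exactly as in the grip picture, and the down-slope force has risen at the lip. Release.

```bash
python3 -m jog '[{"tx":-0.003,"ty":0,"tz":-0.002,"ax":0,"ay":0,"az":0,"hand":0},{"tx":-0.003,"ty":0,"tz":-0.002,"ax":0,"ay":0,"az":0,"hand":0.3},{"tx":-0.003,"ty":0,"tz":-0.002,"ax":0,"ay":0,"az":0,"hand":0.45},{"tx":-0.003,"ty":0,"tz":-0.002,"ax":0,"ay":0,"az":0,"hand":0.6},{"tx":-0.003,"ty":0,"tz":-0.002,"ax":0,"ay":0,"az":0,"hand":0.8}]' 30
python3 -m jog '[{"tx":0,"ty":0,"tz":0,"ax":0,"ay":0,"az":0,"hand":1},{"tx":0,"ty":0,"tz":0,"ax":0,"ay":0,"az":0,"hand":1},{"tx":0,"ty":0,"tz":0,"ax":0,"ay":0,"az":0,"hand":1},{"tx":0,"ty":0,"tz":0,"ax":0,"ay":0,"az":0,"hand":1}]'
python3 -m jog '[{"tx":0,"ty":0,"tz":-0.05,"ax":0,"ay":0,"az":0,"hand":1},{"tx":0,"ty":0,"tz":-0.15,"ax":0,"ay":0,"az":0,"hand":1},{"tx":0,"ty":0,"tz":-0.35,"ax":0,"ay":0,"az":0,"hand":1},{"tx":0,"ty":0,"tz":-0.55,"ax":0,"ay":0,"az":0,"hand":1},{"tx":0,"ty":0,"tz":-0.7,"ax":0,"ay":0,"az":0,"hand":1}]'
python3 look.py rel "((350,150,100),(270,110,100))"
```

```text
time: 17.75
tool_pos: [594.2, -255.9, 249.2]
tcp_rot: [-179.9, 35.2, -9.9]
ft_force: [-0.1, 0.1, -0.7]
finger_gap: 61.5
time: 18.08
tool_pos: [594.4, -255.9, 249.7]
tcp_rot: [-179.9, 35.1, -9.9]
ft_force: [0.4, -0.4, 0.6]
finger_gap: 85.5
time: 18.5
tool_pos: [655.0, -266.6, 338.6]
tcp_rot: [-180.0, 35.0, -9.9]
ft_force: [0.3, -0.5, 0.2]
finger_gap: 85.5
```

View pics/rel.png

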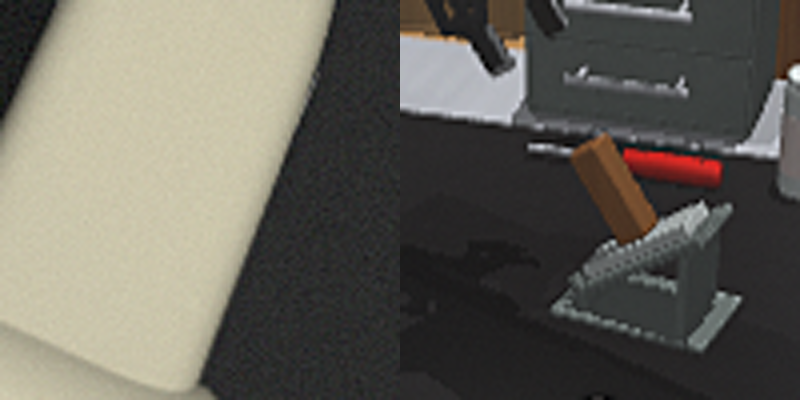

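```bash
python3 -m jog '[{"tx":-0.2,"ty":0.19,"tz":-0.0,"ax":0,"ay":0,"az":0,"hand":1},{"tx":-0.4,"ty":0.38,"tz":0.05,"ax":0,"ay":0,"az":0,"hand":1},{"tx":-0.6,"ty":0.58,"tz":0.15,"ax":0,"ay":0,"az":0,"hand":1},{"tx":-0.8,"ty":0.77,"tz":0.25,"ax":0,"ay":0,"az":0,"hand":1},{"tx":-1,"ty":0.97,"tz":0.35,"ax":0,"ay":0,"az":0,"hand":1}]'
python3 -m jog '[{"tx":-0.2,"ty":0.15,"tz":0,"ax":0,"ay":0.1,"az":0,"hand":1},{"tx":-0.4,"ty":0.3,"tz":0.05,"ax":0,"ay":0.2,"az":0,"hand":1},{"tx":-0.6,"ty":0.42,"tz":0.1,"ax":0,"ay":0.3,"az":0,"hand":1},{"tx":-0.8,"ty":0.57,"tz":0.15,"ax":0,"ay":0.4,"az":0,"hand":1},{"tx":-1,"ty":0.7,"tz":0.2,"ax":0,"ay":0.5,"az":0,"hand":1}]'
python3 -m jog '[{"tx":0,"ty":0,"tz":0,"ax":0,"ay":0,"az":0,"hand":1},{"tx":0,"ty":0,"tz":0,"ax":0,"ay":0,"az":0,"hand":1},{"tx":0,"ty":0,"tz":0,"ax":0,"ay":0,"az":0,"hand":1}]'
python3 - <<'E'
from h import *
from bench import snapshot
r=[]
for c,(u,v,w) in (("top",(365,160,60)),("side",(295,135,70))):
    s=snapshot(c);np.savez(f"{c}_fin.npz",**s);cv2.imwrite(f"pics/fin_{c}.png",s["pixels"][:,:,::-1])
    o=load(f"{c}0.npz")
    for i in (o,s):
        r.append(cv2.resize(i["pixels"][v:v+w,u:u+w,::-1],(400,300),interpolation=cv2.INTER_CUBIC))
    br=[]
    for i in(o,s):
        hsv=cv2.cvtColor(i["pixels"],cv2.COLOR_RGB2HSV).astype(int)
        m=((hsv[...,0]>5)&(hsv[...,0]<20)&(hsv[...,1]>90)&(hsv[...,2]>60))[v:v+w,u:u+w]
        br.append(np.argwhere(m).mean(0).round(2))
    print(c,"handle centroid before/after (v,u)",br)
    W=cloud(s);L=(np.c_[W.reshape(-1,3),np.ones(W.shape[0]*W.shape[1])]@np.linalg.inv(TT).T)[:,:3]
    for y in(-26,26):
        for x in(-75,-50,-25,10,35,60):
            k=(abs(L[:,0]-x)<8)&(abs(L[:,1]-y)<12)&(L[:,2]<120)&(L[:,2]>0);print(y,x,k.sum(),np.median(L[k,2]).round(1) if k.any() else None,end=' | ')
        print()
cv2.imwrite("pics/cmp.png",np.vstack([np.hstack(r[:2]),np.hstack(r[2:])]))
E
```

```text
time: 19.02
tool_pos: [484.3, -378.9, 377.7]
tcp_rot: [-179.9, 35.1, -9.9]
ft_force: [0.7, 0.2, 0.4]
finger_gap: 85.2
time: 19.43
tool_pos: [328.3, -458.0, 439.9]
tcp_rot: [180.0, 12.4, -10.0]
ft_force: [-0.2, 0.2, 0.1]
finger_gap: 85.4
time: 19.68
tool_pos: [329.9, -457.5, 439.2]
tcp_rot: [-179.9, 12.7, -10.0]
ft_force: [0.9, 0.3, -0.9]
finger_gap: 85.5
top handle centroid before/after (v,u) [array([27.25, 33.48]), array([27.32, 34.11])]
-26 -75 42 66.4 | -26 -50 44 67.0 | -26 -25 41 67.1 | -26 10 43 65.3 | -26 35 43 66.2 | -26 60 40 65.8 | 
26 -75 46 66.1 | 26 -50 43 66.7 | 26 -25 43 66.4 | 26 10 45 66.6 | 26 35 42 66.5 | 26 60 39 66.4 | 
side handle centroid before/after (v,u) [array([21.98, 27.75]), array([21.83, 28.05])]
-26 -75 53 66.1 | -26 -50 49 66.4 | -26 -25 45 66.3 | -26 10 47 66.4 | -26 35 42 66.5 | -26 60 36 66.4 | 
26 -75 60 65.7 | 26 -50 55 66.5 | 26 -25 43 66.3 | 26 10 52 66.2 | 26 35 46 66.6 | 26 60 40 66.2 |
```

View pics/cmp.png

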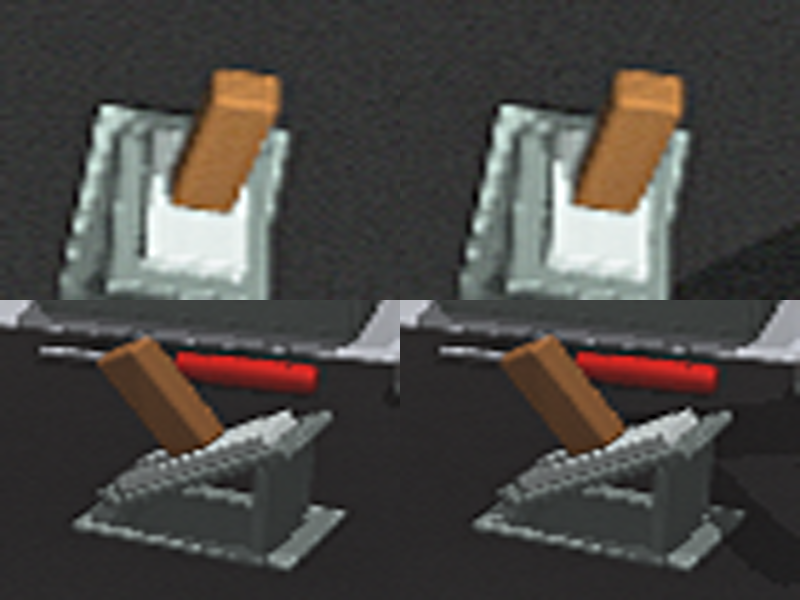

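View pics/fin_top.png

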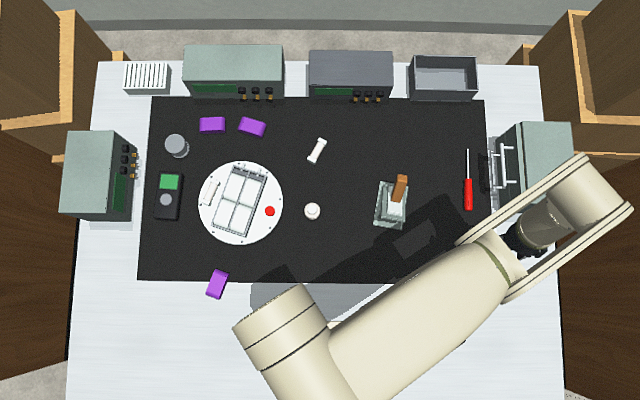

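The tamper is back within about 2 mm sideways and flat on the slope. All link tops read 65.3–67.1 mm, and the bystanders haven't moved.

```bash
python3 -c "
from bench import *
print(hand_in(), sense()['time'])"
```

```text
the job is handed in; nothing more can be done
the job is handed in; nothing more can be done
```

I pressed both roofs flat with the tamper's sole, put the tamper back on its stand and let go, then handed the job in at about 20 s of the 58 s. The hand-in gives no verdict.

- **Pressing:** I pressed lane 0 first, then lane 1. Both stops slid back, and each lane ended with about 15 N on the wrist sensor at the same sole height.
- **Links:** In the last pictures the top faces of all four links measure 65.3 to 67.1 mm in both cameras, against 66 mm for flat.
- **Tamper:** It lies with its sole flat on the slope. I pushed it down the slope until the force rose, which I took as reaching the lip. Before-and-after pictures put it about 2 mm to one side of where it started and no more than about 1 mm different along the slope.
- **Everything else:** The other items look unmoved in the last pictures.
- **Disagreement:** My holder pose, taken from the top view, was up to about 4 mm off in the side view. That was within the room the sole had between lanes.

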